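# Clamp the oak block with the ratchet wrench

## Task

Set the oak block on the clamp's base between the two white lines, lengthwise, with its end pushed back against the steel stop so that the clamp's pad is above it, and let go. Then tighten the clamp fully by swinging its ratchet wrench clockwise and back, several times, until the pad is firmly pressed on the block. Last, leave the wrench swung all the way back (anticlockwise) to its rest, and do not disturb the grease pot, padlock and match tin.

Things in the scene. Friction and masses are not known exactly. Their poses are not given: they have to be found in the camera images.
- oak_block: Loose brown oak block, 56 (its x) x 94 (its y) x 50 mm (z). Origin: centre of the underside. About 0.14 kg. Take it across the 56 mm sides.
- clamp: Grey steel bench clamp, fixed to the bench. Origin: on the bench, under the vertical screw; z up; x points from the loading end to the screw. Base plate 12 mm thick, x -175 to +50, y -50 to +50 mm. White lines on it at y = -30 and +30 mm. Two posts at x = 0, y = -36 and +36 mm carry a bridge, x -23 to +23, y -49 to +49 mm, top 117 mm above the bench.
- seat (a point): Point on top of the clamp's base plate (12 mm above the bench) where the centre of the block's underside belongs: clamp x = -112, y = 0 mm, so that the block's end touches the stop. The block's 94 mm length must lie along the clamp's x.
- pad_face (a point): Centre of the underside of the black round pad (20 mm across, red sprung stem) under the strap's end, clamp x = -83, y = 0. 73 mm above the bench at screw 0. The strap above it, 30 mm wide, ends at x = -95 mm; its top is 24 mm above this point. At the start the pad is 9 to 11 mm above a block on the base: set the block down in front of the strap, then slide it in.
- screw_axis (a point): Point on the vertical screw axis, about which the wrench swings, 131 mm above the bench (the height of the wrench handle's centre line). The wrench's round head here is 66 mm across and reaches from 120 to 145 mm above the bench.
- wrench_grip (a point): Point on the centre line of the wrench's blue round handle (18 mm diameter), 120 mm from the screw axis, 131 mm above the bench. The blue part runs level from 85 to 190 mm from the axis. The handle lies along the line from screw_axis through this point.
- wrench (a joint): Swing of the wrench, rad: 0 at rest (handle 75 deg clockwise of the clamp's x axis from above), growing clockwise to its stop at 1.22. Clockwise it drives the screw (0.3 N m; catches within 0.26 rad of starting a stroke); back, it slips freely (0.1 N m). Over about 1 N m, as at the screw's end, it clicks over harmlessly. It stays where left.
- screw (a joint): Turn of the clamp screw, rad, growing clockwise from above (tightening) from 0 to its end at 3.3; starts between 0 and 0.4. Each rad lowers the strap by 5 mm; the pad meets the block's top (62 mm above the bench) at about 2.2 rad. It holds by itself.
- pad (a joint): How far the pad's spring is pressed in, m: 0 when free, about 0.005 when the clamp is fully tight (spring 2.5 N per mm). The block is firmly clamped above 0.0025.
- grease_pot: Brown grease pot, 88 x 88 x 56 mm, a bystander. Origin: centre of the underside.
- padlock: Old padlock lying flat, 80 x 52 x 16 mm, a bystander. Origin: near the centre of the underside.
- match_tin: Yellow-brown match tin lying flat, 42 x 64 x 18 mm, a bystander. Origin: centre of the underside.
- stop_face (a point): Middle of the face of the steel end stop, which looks to clamp -x: clamp x = -65, y = 0 mm, 24 mm above the bench. The stop is 64 mm wide; its top is 36 mm above the bench.

How it is judged:
By the outcome, as a careful person would: the job done as asked, in the order asked, and still so for the second after the job is handed in, with the robot touching nothing.
It also fails if it takes over 72 s, if anything falls off the work surface, if the arm or the gripper's body presses on something with over 40 N, if the wrist force passes 120 N, or if a joint passes its speed limit or range.

## Robot

A 6-joint arm with a two-finger parallel gripper is mounted at the origin on a cart in front of the work surface, level with it; the furniture and walls round the work are solid. World frame = base frame: x ahead of the robot, y to its left, z up, the work surface at z = 0. Lengths are in m, angles in rad, forces in N, time in s.
With the tool pointing down it reaches from about 0.4 to 0.825 m from the base axis. Payload 7 kg.
Tool frame: the origin (TCP) lies at the very end of the fingers, on their centre line; the grasp point (between the pads) lies 19 mm behind it (grip_depth is the distance from the TCP to the grasp point, in m); z points along the fingers, y is the direction in which the jaws open and shut (so a half turn about z gives the same grasp; the last joint's range is limited). The gripper opens to 88 mm and grips with 3 to 60 N. Pads are 19 mm wide; open, the fingers measure 130 mm over their backs; the gripper's body (78 mm by 193 mm) begins 47 mm behind the grasp point.
Start: joints at [1.447, 0.359, 0.012, 0, -1.224, -0.288], TCP at [0.27, 0.619, 0.227] pointing down, gripper open.
Joint ranges: [-3.07, 3.07], [-1.43, 2.12], [-1.02, 1.25], [-3.03, 1.67], [-3.05, -0], [-3.03, 3.03]. Speed limits (rad/s): [2.39, 2.39, 3.01, 3.14, 3.14, 3.14].

## Interface

Orientations are given as [roll, pitch, yaw] about the fixed x, y, z axes, in that order (R = Rz(yaw) Ry(pitch) Rx(roll)).
In Python, from station import get_state, grab_frame, get_calibration, job_done, grip_depth gives the robot as it stands. The module is installed in compiled form; this text tells all that it offers.
- The arm moves only by the shell command python3 -m crank 'ROWS' [FORCE]. ROWS is JSON, a list of rows, each an object with "turn": the turn, a rotation vector about the tool's x, y, z each as a share of 2 pi rad, from -1 to 1, a list of three; "slide": the shift along the tool's x, y, z each as a share of 0.5 m, from -1 to 1, a list of three; "fingers": the opening, from -1 (shut) to 1 (fully open). A call has 1 to 5 rows; each row is the pose to reach, as a shift and turn from the pose commanded when the call began, along the tool's axes at that moment, turning the shorter way round; what a row does not reach only later rows make up. A row lasts 1/12 s, in which the tool goes at most 41.7 mm and 7.16 degrees, less where a joint would pass 70% of its speed; a pose out of reach is approached as far as the arm can. A call with a number of a shift or a turn outside -1 to 1 is refused whole. A call with a gripper value outside its range is refused whole. The fingers move at their own pace and stop on an object; FORCE is the grip in N (left out, the last holds). Time passes only in rows, so rows that repeat a pose let the fingers close. It gives the time, the measured TCP pose, the force and the opening at its end, in the units of the state.
- get_state(): the state, without advancing time (a new reading comes with each control period).
- grab_frame(name): name is "scene" or "top"; returns the picture (384x512x3 uint8, red, green, blue); there is no depth.
- get_calibration(name): a dict with "K" (3x3 intrinsics, pixels), "pose" (4x4, takes a point from camera to world coordinates). Camera axes: x right, y up, looking along -z (the intrinsics and any distortion apply to the point x, -y, -z); pixel columns grow to the right and rows downward; lengths in m; the calibration is good to about 2 mm. A picture is of the moment at which its call begins. get_calibration takes no time and is no camera call.
- job_done(): hands the job in, once; it reports no verdict.
The state is a dict: "t": time; "q": joint angles; "qd": joint speeds; "joint_efforts": joint torques, N m; "eef_pos": TCP position; "ee_rot": TCP orientation; "force": force on the tool from outside, world axes, zero at the start; "moment": the same for the moment, N m; "width": finger opening in m.
Only numpy, scipy, OpenCV 4.12 (cv2) and the standard library are available. Lean on these libraries where they do the work, as an engineer would, in place of code of your own. Each camera call takes 0.05 s, during which the arm holds its last target.

## Working session

There is one attempt and no reset: what is moved stays moved. The work goes in short steps, Python scripts to look and compute and a shell command to move; the robot and the scene stay as the last step left them, time stands still between calls to the robot, and variables do not carry over. Pictures are saved under pics/ and viewed, and the job is handed in when it is done.

```bash
mkdir -p pics; ls
python3 - <<'E'
from station import *
import cv2, numpy as np
np.set_printoptions(precision=4,suppress=True)
s=get_state()
for k,v in s.items(): print(k,v)
print(grip_depth if not callable(grip_depth) else grip_depth())
for n in("scene","top"):
    f=grab_frame(n); cv2.imwrite(f"pics/{n}0.png",cv2.cvtColor(f,cv2.COLOR_RGB2BGR))
    c=get_calibration(n); print(n,c)
E
```

```text
pics
t 0.0
q [ 1.4471  0.3594  0.0111 -0.0003 -1.2241 -0.2881]
qd [ 0.0011 -0.0017 -0.0002 -0.0014 -0.0005  0.0005]
joint_efforts [  0.001  -58.2718  29.3056   6.997    0.0069  -0.0002]
eef_pos [0.27   0.6181 0.2256]
ee_rot [ 3.14   -0.0002 -0.4119]
force [-0.5447  0.0517 -0.7085]
moment [-0.0206  0.0263  0.009 ]
width 0.08773516156382366
0.0188
scene {'K': array([[391.1438,   0.    , 259.3886],
       [  0.    , 391.1438, 192.8282],
       [  0.    ,   0.    ,   1.    ]]), 'pose': array([[ 0.8297,  0.3078, -0.4657, -0.0158],
       [-0.5581,  0.4725, -0.6821, -0.5784],
       [ 0.0101,  0.8259,  0.5638,  0.7744],
       [ 0.    ,  0.    ,  0.    ,  1.    ]])}
top {'K': array([[393.1056,   0.    , 256.6373],
       [  0.    , 393.1056, 189.9173],
       [  0.    ,   0.    ,   1.    ]]), 'pose': array([[-0.0056,  0.9805, -0.1962,  0.3474],
       [-1.    , -0.0043,  0.0071,  0.1902],
       [ 0.0061,  0.1963,  0.9805,  1.1403],
       [ 0.    ,  0.    ,  0.    ,  1.    ]])}
```

View pics/scene0.png

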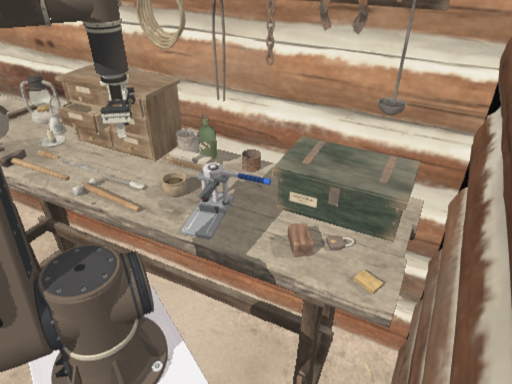

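View pics/top0.png

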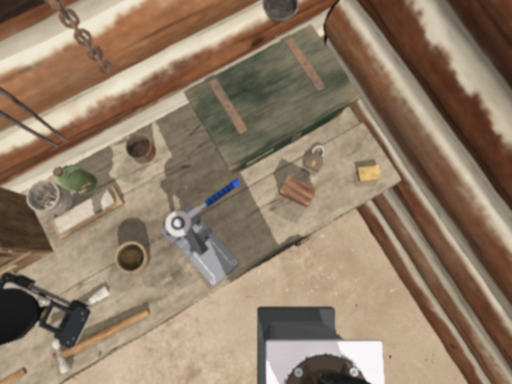

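```bash
cat > h.py <<'E'
from station import *
import cv2, numpy as np
np.set_printoptions(precision=4,suppress=True)
C={n:get_calibration(n) for n in("scene","top")}
def ray(n,u,v):
    K,P=C[n]["K"],C[n]["pose"]
    d=np.array([(u-K[0,2])/K[0,0],-(v-K[1,2])/K[1,1],-1.])
    return P[:3,3],P[:3,:3]@d
def onz(n,u,v,z):
    o,d=ray(n,u,v); return o+d*(z-o[2])/d[2]
def proj(n,p):
    K,P=C[n]["K"],C[n]["pose"]
    c=P[:3,:3].T@(np.asarray(p,float)-P[:3,3]); return np.array([K[0,0]*c[0]/-c[2]+K[0,2],K[1,1]*-c[1]/-c[2]+K[1,2]])
def grab(n,tag):
    f=cv2.cvtColor(grab_frame(n),cv2.COLOR_RGB2BGR); cv2.imwrite(f"pics/{n}{tag}.png",f); return f
def crop(f,name,x0,y0,w,h,s):
    cv2.imwrite(f"pics/{name}.png",cv2.resize(f[y0:y0+h,x0:x0+w],None,fx=s,fy=s,interpolation=cv2.INTER_CUBIC))
E
python3 - <<'E'
from h import *
f=cv2.imread("pics/top0.png"); crop(f,"t_clamp",150,165,120,130,4.6) ; crop(f,"t_block",260,130,130,90,6)
f=cv2.imread("pics/scene0.png"); crop(f,"s_clamp",170,150,110,95,6); crop(f,"s_block",270,205,130,95,6)
print(C["top"].keys())
E
```

```text
dict_keys(['K', 'pose'])
```

View pics/t_clamp.png

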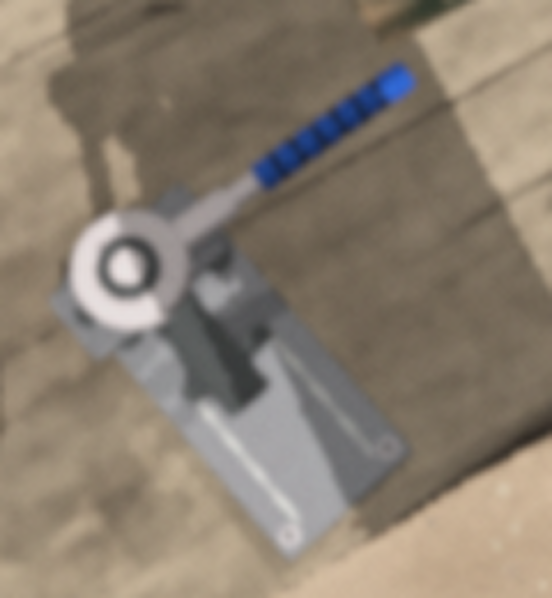

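View pics/t_block.png

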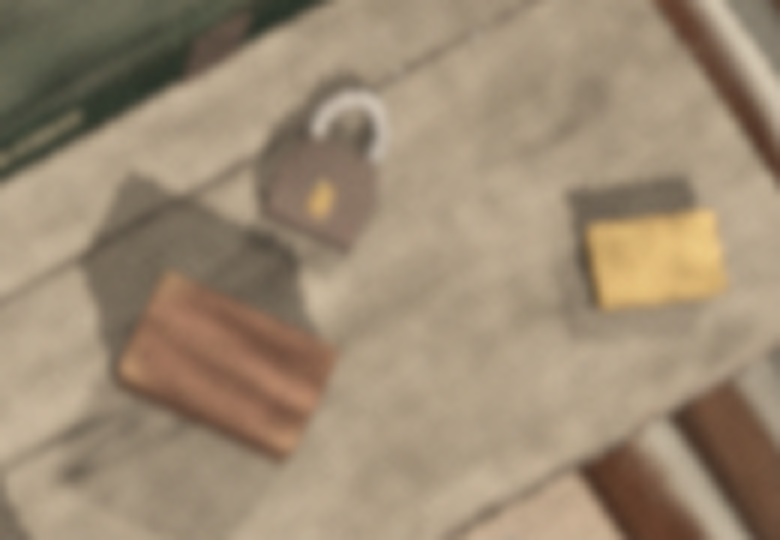

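View pics/s_clamp.png

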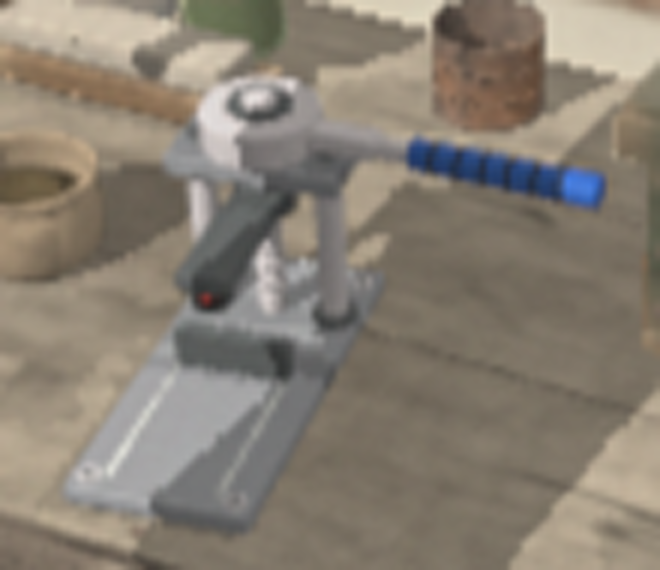

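View pics/s_block.png

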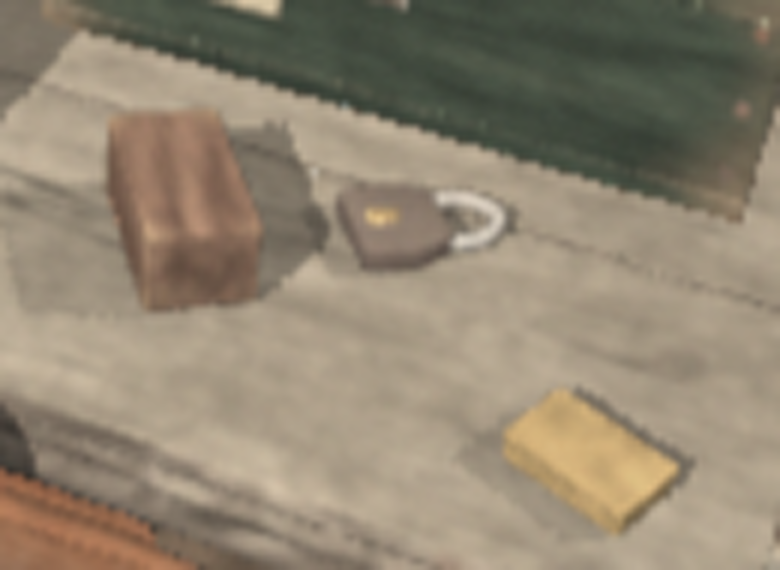

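```bash
cat >> h.py <<'E'
def comps(m,amin=20):
    n,l,st,c=cv2.connectedComponentsWithStats(m.astype(np.uint8)*255,connectivity=8)
    return [(st[i],c[i],(l==i).astype(np.uint8)) for i in range(1,n) if st[i][4]>=amin]
def blue(f):
    h=cv2.cvtColor(f,cv2.COLOR_BGR2HSV); m=(h[...,0]>105)&(h[...,0]<130)&(h[...,1]>120)&(h[...,2]>50)
    return max(comps(m,20),key=lambda t:t[0][4])
def handle(f,n):
    st,c,m=blue(f); p=cv2.findNonZero(m); r=cv2.minAreaRect(p); b=cv2.boxPoints(r)
    d=[np.linalg.norm(b[i]-b[(i+1)%4]) for i in range(4)]
    i=int(np.argmin(d[:2])); e1=(b[i]+b[(i+1)%4])/2; e2=(b[(i+2)%4]+b[(i+3)%4])/2
    return e1,e2,d,c
E
python3 - <<'E'
from h import *
for n in("top","scene"):
    f=cv2.imread(f"pics/{n}0.png"); e1,e2,d,c=handle(f,n)
    P=[onz(n,*e,.131) for e in(e1,e2)]
    print(n,"handle",e1,e2,d[:2],c,P,np.linalg.norm(P[0]-P[1]), "mid",onz(n,*c,.131))
    h=cv2.cvtColor(f,cv2.COLOR_BGR2HSV)
    # block
    m=((h[...,0]<14)|(h[...,0]>172))&(h[...,1]>75)
    for st,cc,mm in comps(m,150):
        x,y=cc
        if 250<x<360 and 150<y<270:
            r=cv2.minAreaRect(cv2.findNonZero(mm)); print("block",st,cc,r,[onz(n,*b,.05) for b in cv2.boxPoints(r)])
            crop((mm*255)[...,None],f"m_{n}",260,130,130,140,4)
E
```

```text
top handle [238.0421 180.6696] [206.3509 203.4874] [np.float32(39.05104), np.float32(5.810575)] [222.4455 191.604 ] [array([0.5745, 0.2317, 0.131 ]), array([0.5141, 0.3138, 0.131 ])] 0.10192439698574617 mid [0.5453 0.2724 0.131 ]
block [280 177  36  29 662] [297.6511 190.5498] ((297.4041442871094, 190.4109649658203), (32.52490997314453, 21.600513458251953), 24.443954467773438) [array([0.555 , 0.1217, 0.05  ]), array([0.612 , 0.0952, 0.05  ]), array([0.5724, 0.0121, 0.05  ]), array([0.5162, 0.0392, 0.05  ])]
scene handle [238.1059 174.5235] [269.6588 181.5353] [np.float32(4.880942), np.float32(32.322662)] [254.75   178.5074] [array([0.5166, 0.3206, 0.131 ]), array([0.576 , 0.2335, 0.131 ])] 0.10541608286585737 mid [0.5474 0.2727 0.131 ]
block [242 156  18  16 189] [251.6349 164.1905] ((251.3943328857422, 164.26980590820312), (13.453063011169434, 17.99884796142578), 79.3803482055664) [array([0.6502, 0.5201, 0.05  ]), array([0.7203, 0.5053, 0.05  ]), array([0.6731, 0.419 , 0.05  ]), array([0.6075, 0.4343, 0.05  ])]
block [288 224  26  32 644] [300.1165 239.3696] ((300.3000183105469, 239.4000244140625), (33.83636474609375, 22.45216941833496), 71.56504821777344) [array([0.5451, 0.1121, 0.05  ]), array([0.6185, 0.1039, 0.05  ]), array([ 0.5535, -0.0201,  0.05  ]), array([ 0.4886, -0.01  ,  0.05  ])]
```

Run:
```python
from h import *
def g(n,pts,off,s,z):
    r=[]
    for p in pts:
        q=onz(n,p[0]/s+off[0],p[1]/s+off[1],z); r.append(q[:2])
    return np.array(r)
a=g("scene",[(110,118),(220,110),(260,235),(150,245)],(270,205),6,.05); print("block scene",a,a.mean(0),[np.linalg.norm(a[i]-a[(i+1)%4]) for i in range(4)])
a=g("top",[(170,275),(338,350),(290,450),(125,365)],(260,130),6,.05); print("block top",a,a.mean(0),[np.linalg.norm(a[i]-a[(i+1)%4]) for i in range(4)])
T=lambda pts,z:g("top",pts,(150,165),4.6,z)
S=lambda pts,z:g("scene",pts,(170,150),6,z)
l=T([(205,405),(290,520)],.012); r=T([(280,345),(375,452)],.012)
for q in(l,r): d=q[0]-q[1]; print("line top",q,np.degrees(np.arctan2(d[1],d[0])))
print("front corners top",T([(290,558),(408,450)],.012),"rearL",T([(52,300)],.012))
l=S([(175,373),(110,475)],.012); r=S([(283,380),(226,490)],.012)
for q in(l,r): d=q[0]-q[1]; print("line scene",q,np.degrees(np.arctan2(d[1],d[0])))
print("front corners scene",S([(65,490),(250,525)],.012), "rear R", S([(383,275)],.012))
print("head top",T([(129,269)],.145),"scene",S([(258,108)],.145))
```

```text
block scene [[0.5612 0.1139]
 [0.6104 0.0891]
 [0.5671 0.0081]
 [0.5205 0.0305]] [0.5648 0.0604] [np.float64(0.055038978763634235), np.float64(0.09190876745015467), np.float64(0.05172970851623821), np.float64(0.09277048537608416)]
block top [[0.6062 0.0918]
 [0.5695 0.0132]
 [0.5218 0.0374]
 [0.5627 0.1139]] [0.565  0.0641] [np.float64(0.08674813448813619), np.float64(0.05346768025388643), np.float64(0.08680829953214501), np.float64(0.048806124731218384)]
line top [[0.3916 0.359 ]
 [0.3222 0.3055]] 37.57604572798379
line top [[0.4281 0.3134]
 [0.3626 0.2541]] 42.146791736564
front corners top [[0.2997 0.3052]
 [0.3637 0.2339]] rearL [[0.4567 0.4558]]
line scene [[0.3901 0.3581]
 [0.3241 0.2994]] 41.677889176053704
line scene [[0.4355 0.3211]
 [0.3676 0.2568]] 43.4243376399534
front corners scene [[0.3002 0.301 ]
 [0.365  0.2266]] rear R [[0.5307 0.3765]]
head top [[0.4607 0.3828]] scene [[0.4592 0.3772]]
```

Run:
```python
from h import *
f=cv2.imread("pics/scene0.png"); crop(f,"s_chest",230,130,130,100,6)
f=cv2.imread("pics/top0.png"); crop(f,"t_chest",170,60,140,120,5)
```

```text
(no output)
```

View pics/s_chest.png

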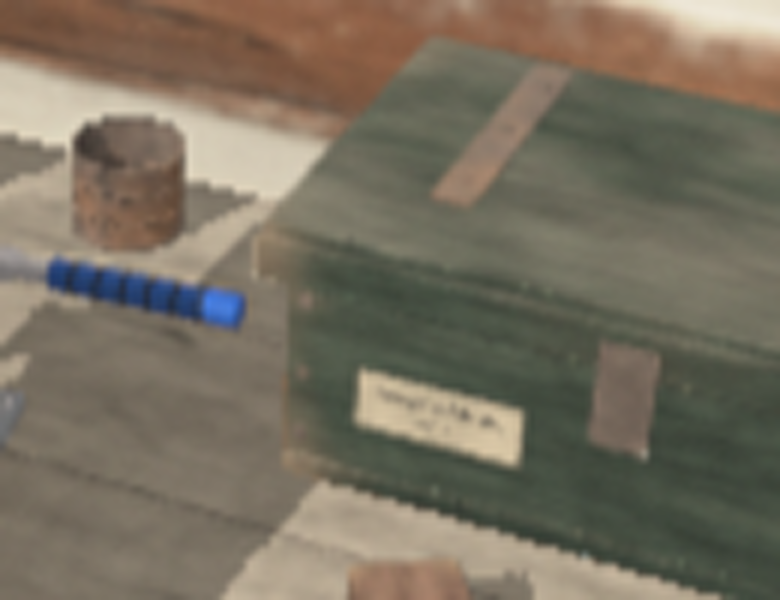

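View pics/t_chest.png

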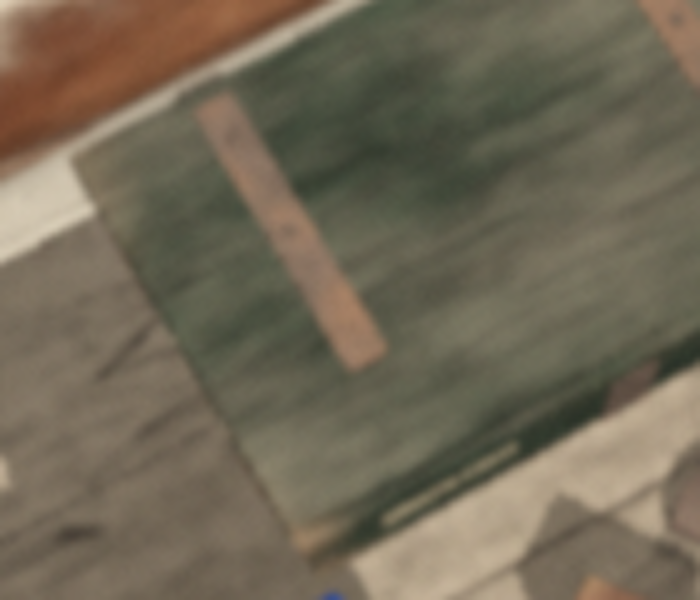

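Run:
```python
from h import *
b=onz("scene",230+288/6,130+465/6,0); print("bottom corner",b)
# top lid corner triangulate: scene (265,255)/6, top (305,545)/5
o1,d1=ray("scene",230+262/6,130+250/6); o2,d2=ray("top",170+300/5,60+548/5)
A=np.stack([d1,-d2],1); t=np.linalg.lstsq(A,o2-o1,rcond=None)[0]; print(o1+d1*t[0],o2+d2*t[1])
z=(o1+d1*t[0])[2]
print("far-left top",onz("top",170+75/5,60+160/5,z), "along front top",onz("top",170+620/5,60+370/5,z))
ax=np.array([.463,.382])
for w in (0,.36,1.22):
    a=np.radians(41.3-75)-w
    print(w,np.degrees(a),ax+.12*np.array([np.cos(a),np.sin(a)]))
```

```text
bottom corner [0.6274 0.2527 0.    ]
[0.6026 0.2506 0.1487] [0.6002 0.252  0.1481]
far-left top [0.8168 0.3753 0.1487] along front top [0.6966 0.0832 0.1487]
0 -33.7 [0.5628 0.3154]
0.36 -54.32648062470964 [0.533  0.2845]
1.22 -103.60085100596044 [0.4348 0.2654]
```

```bash
cat >> h.py <<'E'
def plan(p,yaw,st=None):
    s=get_state(); e=np.array(s["eef_pos"]); y0=s["ee_rot"][2]
    d=np.asarray(p)-e; c,sn=np.cos(y0),np.sin(y0)
    sl=np.array([c*d[0]+sn*d[1], sn*d[0]-c*d[1], -d[2]])/.5
    dy=(np.radians(yaw)-y0+np.pi)%(2*np.pi)-np.pi
    print("slide",np.round(sl,4),"turn z",round(-dy/2/np.pi,4),"rows",np.linalg.norm(d)/.0417,abs(np.degrees(dy))/7.16,
      "| now",e,np.degrees(s["ee_rot"]),"F",np.array(s["force"]),"w",round(s["width"],4),"t",round(s["t"],2))
AX=np.array([.463,.382]); CY=41.3
def cl(x,y,z): 
    a=np.radians(CY); return np.array([AX[0]+np.cos(a)*x-np.sin(a)*y, AX[1]+np.sin(a)*x+np.cos(a)*y, z])
E
python3 - <<'E'
from h import *
for p in [(262,200),(345,250),(378,215),(375,130),(300,110)]: print(onz("top",260+p[0]/6,130+p[1]/6,.016))
a=np.radians(63.3); L=np.array([np.cos(a),np.sin(a)]); J=np.array([np.sin(a),-np.cos(a)])
g=np.array([.565,.0622])-.028*L; print("grasp",g,"finger outer",g+.054*J+.01*L,g+.054*J-.01*L)
plan([*g,.13],-116.7)
E
```

```text
[0.6521 0.0425 0.016 ]
[0.6265 0.0024 0.016 ]
[ 0.6442 -0.0145  0.016 ]
[ 0.6877 -0.0147  0.016 ]
[0.6982 0.0222 0.016 ]
grasp [0.5524 0.0372] finger outer [0.6052 0.0219] [0.5962 0.004 ]
slide [0.9827 0.8387 0.1915] turn z 0.2586 rows 15.659888186413701 13.002632895336502 | now [0.2701 0.6182 0.2257] [179.9181  -0.01   -23.6011] F [-0.1495  0.308  -0.0006] w 0.0873 t 0.1
```

```bash
python3 -m crank '[{"slide":[0.983,0.839,0],"turn":[0,0,0.2586],"fingers":0.6},{"slide":[0.983,0.839,0],"turn":[0,0,0.2586],"fingers":0.6},{"slide":[0.983,0.839,0],"turn":[0,0,0.2586],"fingers":0.6},{"slide":[0.983,0.839,0],"turn":[0,0,0.2586],"fingers":0.6},{"slide":[0.983,0.839,0],"turn":[0,0,0.2586],"fingers":0.6}]' 25
python3 -c "
from h import *
plan([.5524,.0372,.2],-116.7)"
```

```text
t: 0.52
eef_pos: [0.3615, 0.4291, 0.2262]
ee_rot: [3.141, -0.0, -1.042]
force: [0.1, 0.5, 0.6]
width: 0.0705
slide [0.8695 0.0654 0.0523] turn z 0.1582 rows 10.473458630562911 7.956673995826977 | now [0.3615 0.4291 0.2262] [179.9649  -0.0221 -59.7302] F [0.0654 0.5413 0.5664] w 0.0705 t 0.52
```

```bash
python3 -m crank '[{"slide":[0.87,0.065,0.052],"turn":[0,0,0.158],"fingers":0.6},{"slide":[0.87,0.065,0.052],"turn":[0,0,0.158],"fingers":0.6},{"slide":[0.87,0.065,0.052],"turn":[0,0,0.158],"fingers":0.6},{"slide":[0.87,0.065,0.052],"turn":[0,0,0.158],"fingers":0.6},{"slide":[0.87,0.065,0.052],"turn":[0,0,0.158],"fingers":0.6}]' 25
python3 -c "
from h import *
plan([.5524,.0372,.15],-116.7)"
```

```text
t: 0.93
eef_pos: [0.4537, 0.2428, 0.2141]
ee_rot: [3.141, 0.0, -1.668]
force: [1.6, 0.3, 0.2]
width: 0.07
slide [ 0.3901 -0.2363  0.1281] turn z 0.0588 rows 5.680586864924545 2.954397321112154 | now [0.4537 0.2428 0.2141] [179.9942   0.0077 -95.5465] F [1.5591 0.3002 0.2228] w 0.07 t 0.93
```

```bash
python3 -m crank '[{"slide":[0.39,-0.236,0.128],"turn":[0,0,0.0588],"fingers":0.6},{"slide":[0.39,-0.236,0.128],"turn":[0,0,0.0588],"fingers":0.6},{"slide":[0.39,-0.236,0.128],"turn":[0,0,0.0588],"fingers":0.6},{"slide":[0.39,-0.236,0.128],"turn":[0,0,0.0588],"fingers":0.6},{"slide":[0.39,-0.236,0.128],"turn":[0,0,0.0588],"fingers":0.6}]' 25
python3 -c "
from h import *
plan([.5524,.0372,.09],-116.7)
for n in ('top','scene'): grab(n,'1')
crop(cv2.imread('pics/top1.png'),'t1',250,120,130,100,6)
crop(cv2.imread('pics/scene1.png'),'s1',260,160,130,100,6)
"
```

```text
t: 1.35
eef_pos: [0.5416, 0.0625, 0.1573]
ee_rot: [3.142, 0.0, -2.032]
force: [0.5, 1.0, -0.2]
width: 0.0702
slide [ 0.0357 -0.0419  0.1346] turn z 0.0008 rows 1.743545408858523 0.03940937469070999 | now [0.5416 0.0625 0.1573] [ 179.9962    0.0069 -116.4178] F [ 0.4771  1.0272 -0.2245] w 0.0702 t 1.35
```

View pics/t1.png

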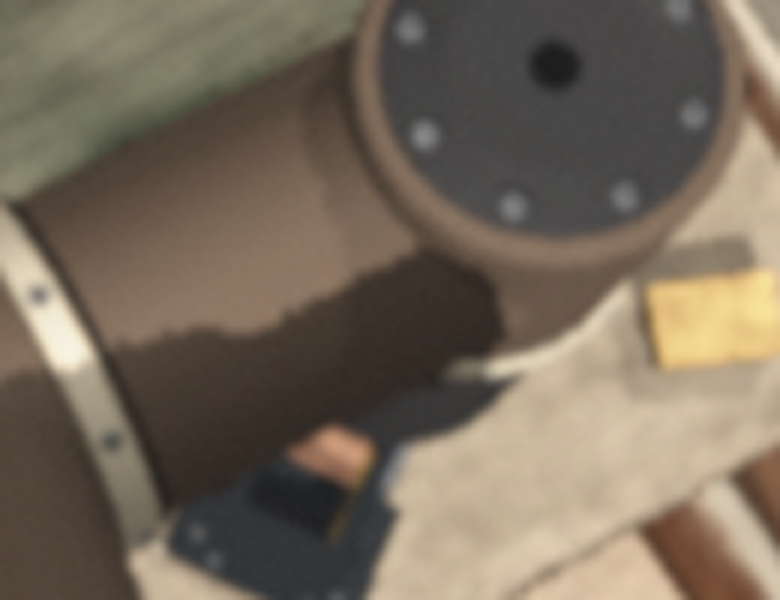

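View pics/s1.png

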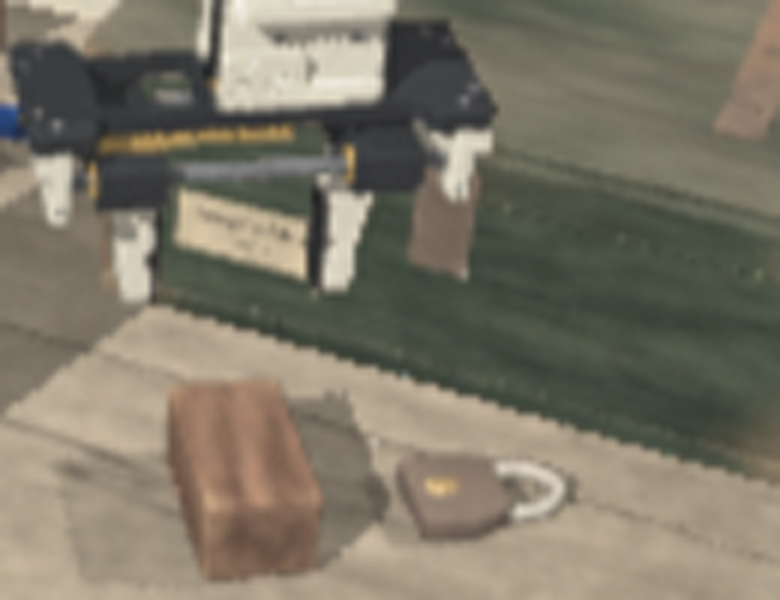

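The scene view shows the gripper above the block (block at about pixel (300,240)), aligned with it, and the padlock well to the right; the top view is mostly hidden by the arm.

```bash
python3 -m crank '[{"slide":[0.036,-0.042,0.12],"turn":[0,0,0.0008],"fingers":0.6},{"slide":[0.036,-0.042,0.12],"turn":[0,0,0.0008],"fingers":0.6},{"slide":[0.036,-0.042,0.12],"turn":[0,0,0.0008],"fingers":0.6},{"slide":[0.036,-0.042,0.12],"turn":[0,0,0.0008],"fingers":0.6}]' 25
python3 -c "
from h import *
plan([.5524,.0372,.02],-116.7)
grab('scene','2')
crop(cv2.imread('pics/scene2.png'),'s2',260,180,130,100,6)
"
```

```text
t: 1.78
eef_pos: [0.5513, 0.0384, 0.0969]
ee_rot: [3.14, -0.003, -2.037]
force: [-0.3, 0.3, 0.5]
width: 0.07
slide [ 0.0012 -0.0031  0.1537] turn z -0.0001 rows 1.8435622370695557 0.0031083515316420868 | now [0.5513 0.0384 0.0969] [ 179.8858   -0.1489 -116.7223] F [-0.3105  0.2734  0.4597] w 0.07 t 1.78
```

View pics/s2.png

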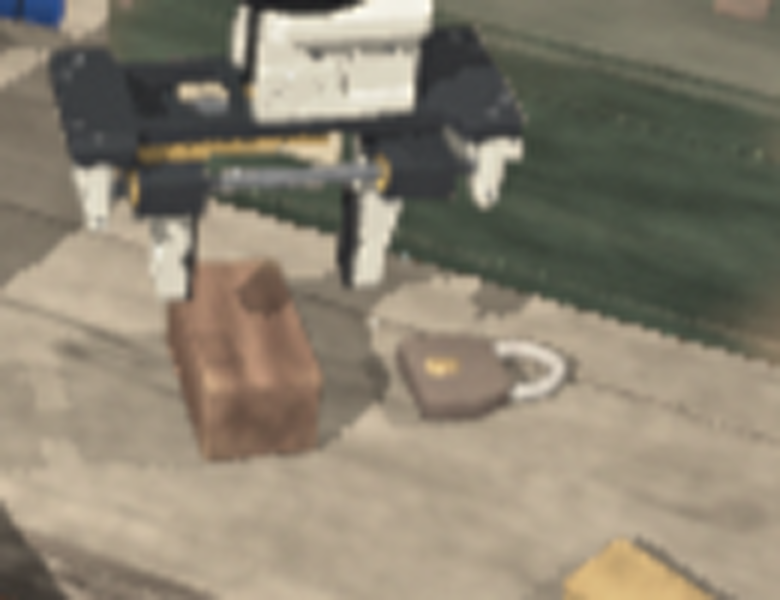

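```bash
python3 -m crank '[{"slide":[0.001,-0.003,0.06],"turn":[0,0,0],"fingers":0.6},{"slide":[0.001,-0.003,0.08],"turn":[0,0,0],"fingers":0.6},{"slide":[0.001,-0.003,0.08],"turn":[0,0,0],"fingers":0.6}]' 25
python3 -c "
from h import *
plan([.5524,.0372,.02],-116.7)
grab('scene','3')
crop(cv2.imread('pics/scene3.png'),'s3',260,180,130,100,6)
"
```

```text
t: 2.08
eef_pos: [0.5521, 0.0383, 0.0569]
ee_rot: [3.14, -0.002, -2.036]
force: [0.2, -0.8, 0.8]
width: 0.0699
slide [ 0.0017 -0.0016  0.0739] turn z 0.0002 rows 0.8864719639711347 0.00884346623619821 | now [0.5521 0.0383 0.0569] [ 179.8931   -0.1004 -116.6367] F [ 0.2346 -0.7576  0.8204] w 0.0699 t 2.08
```

View pics/s3.png

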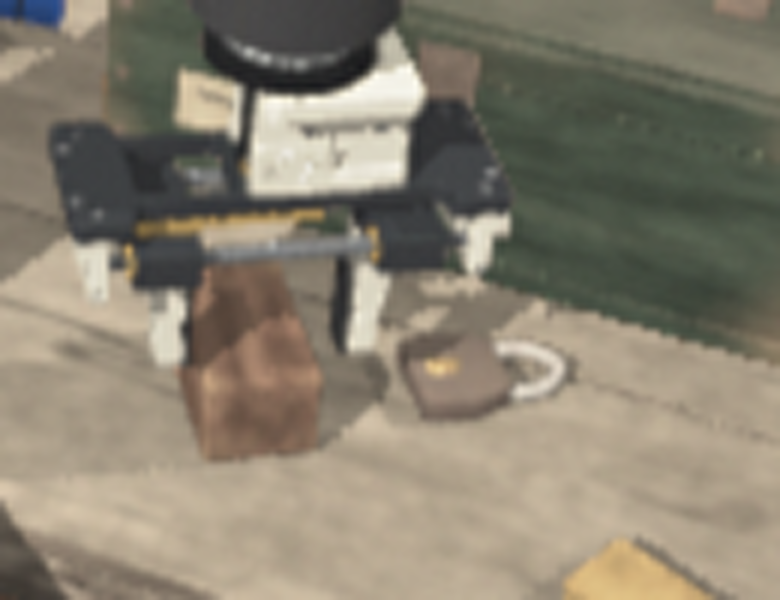

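```bash
python3 -m crank '[{"slide":[0.001,0.008,0.0],"turn":[0,0,0],"fingers":0.65},{"slide":[0.001,0.008,0.0],"turn":[0,0,0],"fingers":0.65},{"slide":[0.001,0.008,0.04],"turn":[0,0,0],"fingers":0.65},{"slide":[0.001,0.008,0.075],"turn":[0,0,0],"fingers":0.65},{"slide":[0.001,0.008,0.075],"turn":[0,0,0],"fingers":0.65}]' 25
python3 -c "
from h import *
plan([.5524,.0372,.02],-116.7)
grab('scene','4')
crop(cv2.imread('pics/scene4.png'),'s4',260,180,130,100,6)
"
```

```text
t: 2.55
eef_pos: [0.548, 0.039, 0.0189]
ee_rot: [3.14, -0.002, -2.037]
force: [-1.0, 0.7, -0.3]
width: 0.0727
slide [-0.0007 -0.0095 -0.0022] turn z 0.0 rows 0.11737867210946505 0.0017200021868411961 | now [0.548  0.039  0.0189] [ 179.8848   -0.0986 -116.6877] F [-0.9959  0.7342 -0.2984] w 0.0727 t 2.55
```

View pics/s4.png

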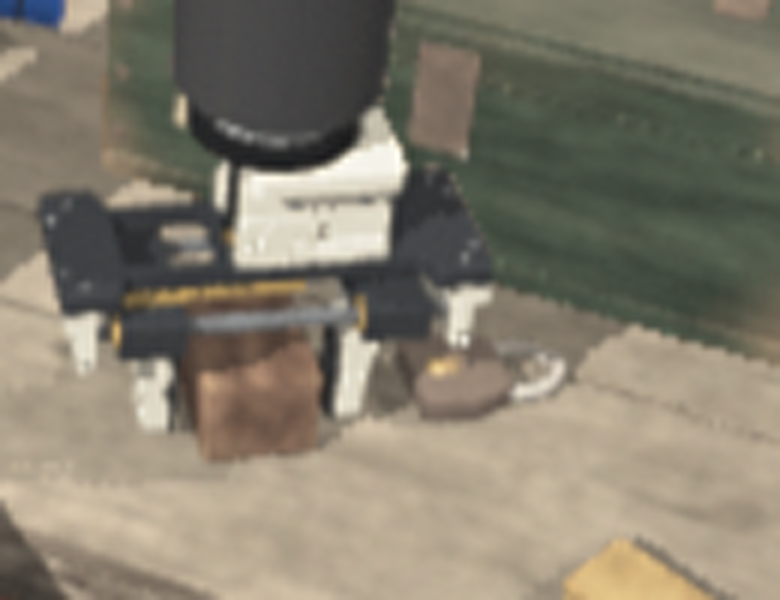

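The fingers straddle the block with room on both sides, with nothing touched. Close.

```bash
python3 -m crank '[{"slide":[0,0,0],"turn":[0,0,0],"fingers":-0.2},{"slide":[0,0,0],"turn":[0,0,0],"fingers":-0.2},{"slide":[0,0,0],"turn":[0,0,0],"fingers":-0.2},{"slide":[0,0,0],"turn":[0,0,0],"fingers":-0.2}]' 25
python3 -m crank '[{"slide":[0,0,0],"turn":[0,0,0],"fingers":-0.2},{"slide":[0,0,-0.04],"turn":[0,0,0],"fingers":-0.2},{"slide":[0,0,-0.1],"turn":[0,0,0],"fingers":-0.2},{"slide":[0,0,-0.16],"turn":[0,0,0],"fingers":-0.2},{"slide":[0,0,-0.2],"turn":[0,0,0],"fingers":-0.2}]'
python3 -c "
from h import *
plan(cl(-205,0,.1),-138.7)
grab('scene','5')
crop(cv2.imread('pics/scene5.png'),'s5',230,140,160,130,4.6)
"
```

```text
t: 2.93
eef_pos: [0.5503, 0.0395, 0.0216]
ee_rot: [-3.14, 0.002, -2.036]
force: [-1.7, 0.5, 6.4]
width: 0.0563
t: 3.35
eef_pos: [0.5501, 0.0393, 0.1232]
ee_rot: [-3.14, 0.001, -2.036]
force: [-0.1, 0.6, -0.8]
width: 0.0566
slide [379.4781 154.3801   0.0464] turn z 0.0612 rows 4912.217984126325 3.0795386221670626 | now [0.5501 0.0393 0.1232] [-179.902     0.079  -116.6505] F [-0.1165  0.6115 -0.7798] w 0.0566 t 3.35
```

View pics/s5.png

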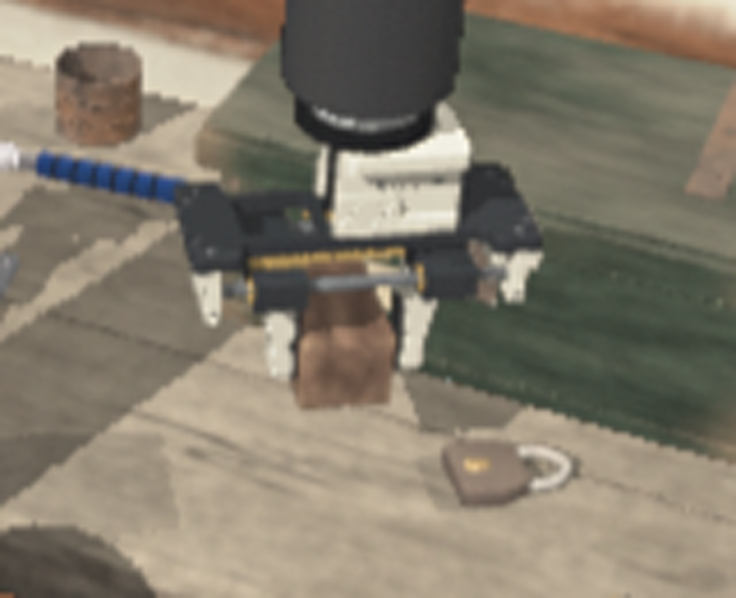

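```bash
python3 -c "
from h import *
print(cl(-.178,0,.1)); plan(cl(-.178,0,.1),-138.7)
"
```

```text
[0.3293 0.2645 0.1   ]
slide [-0.2022  0.5997  0.0534] turn z 0.0614 rows 7.615227617402404 3.085018416739309 | now [0.5521 0.0398 0.1267] [-179.671     0.2813 -116.6113] F [0.6105 0.665  3.168 ] w 0.0562 t 3.4
```

```bash
python3 -m crank '[{"slide":[-0.202,0.6,0.03],"turn":[0,0,0.0614],"fingers":-0.2},{"slide":[-0.202,0.6,0.03],"turn":[0,0,0.0614],"fingers":-0.2},{"slide":[-0.202,0.6,0.03],"turn":[0,0,0.0614],"fingers":-0.2},{"slide":[-0.202,0.6,0.03],"turn":[0,0,0.0614],"fingers":-0.2},{"slide":[-0.202,0.6,0.03],"turn":[0,0,0.0614],"fingers":-0.2}]'
python3 -c "
from h import *
plan(cl(-.178,0,.1),-138.7)
"
```

```text
t: 3.82
eef_pos: [0.4126, 0.1771, 0.1112]
ee_rot: [3.141, 0.0, -2.427]
force: [0.5, 1.0, -1.5]
width: 0.0561
slide [0.0114 0.2413 0.0225] turn z -0.0011 rows 2.9088748218604836 0.053404375659202356 | now [0.4126 0.1771 0.1112] [ 179.987     0.0211 -139.0824] F [ 0.5252  0.9775 -1.521 ] w 0.0561 t 3.82
```

```bash
python3 -m crank '[{"slide":[0.0115,0.24,0.02],"turn":[0,0,-0.001],"fingers":-0.2},{"slide":[0.0115,0.24,0.02],"turn":[0,0,-0.001],"fingers":-0.2},{"slide":[0.0115,0.24,0.02],"turn":[0,0,-0.001],"fingers":-0.2},{"slide":[0.0115,0.24,0.02],"turn":[0,0,-0.001],"fingers":-0.2},{"slide":[0.0115,0.24,0.02],"turn":[0,0,-0.001],"fingers":-0.2}]'
python3 -c "
from h import *
plan(cl(-.178,0,.1),-138.7)
for n in ('top','scene'): grab(n,'6')
crop(cv2.imread('pics/top6.png'),'t6',140,160,140,140,4.2)
crop(cv2.imread('pics/scene6.png'),'s6',160,130,130,120,4.9)
"
```

```text
t: 4.23
eef_pos: [0.3291, 0.2644, 0.1014]
ee_rot: [3.141, 0.0, -2.411]
force: [0.0, 0.3, -1.2]
width: 0.0562
slide [-0.0004 -0.      0.0028] turn z 0.0016 rows 0.0338218570024304 0.07795672082934328 | now [0.3291 0.2644 0.1014] [ 179.9831    0.015  -138.1418] F [ 0.0116  0.2718 -1.1627] w 0.0562 t 4.23
```

View pics/t6.png

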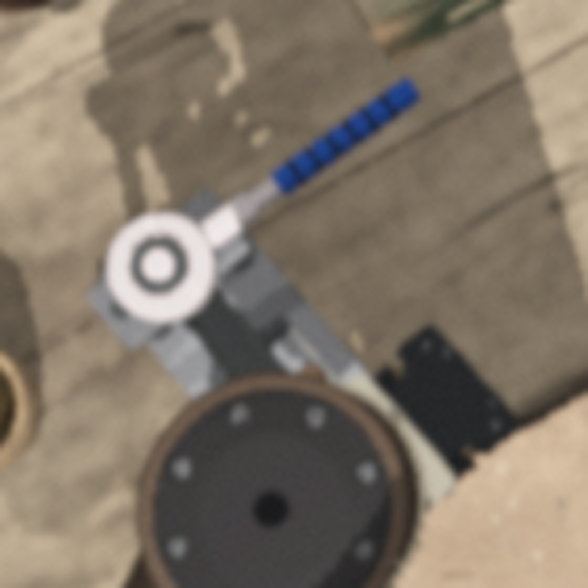

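View pics/s6.png

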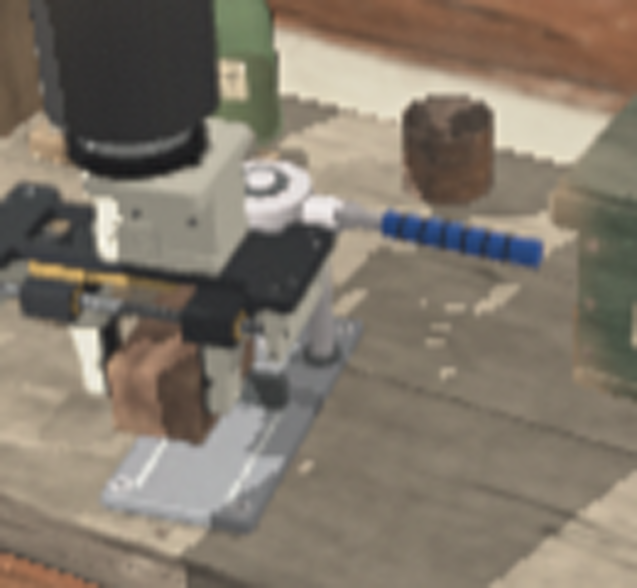

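```bash
cat >> h.py <<'E'
def tocl(p):
    a=np.radians(CY); d=np.asarray(p)[:2]-AX; return np.array([np.cos(a)*d[0]+np.sin(a)*d[1], -np.sin(a)*d[0]+np.cos(a)*d[1]])
E
python3 -c "
from h import *
for p in [(118,430),(205,442)]: print('block near bottom',tocl(onz('scene',160+p[0]/4.9,130+p[1]/4.9,.080)))
for p in [(112,375),(188,385)]: print('block near top?',tocl(onz('scene',160+p[0]/4.9,130+p[1]/4.9,.130)))
f=cv2.imread('pics/scene6.png'); crop(f,'s6b',170,190,70,60,10)
"
```

```text
block near bottom [-0.1892  0.0229]
block near bottom [-0.1861 -0.0303]
block near top? [-0.2013  0.0159]
block near top? [-0.1987 -0.029 ]
```

View pics/s6b.png

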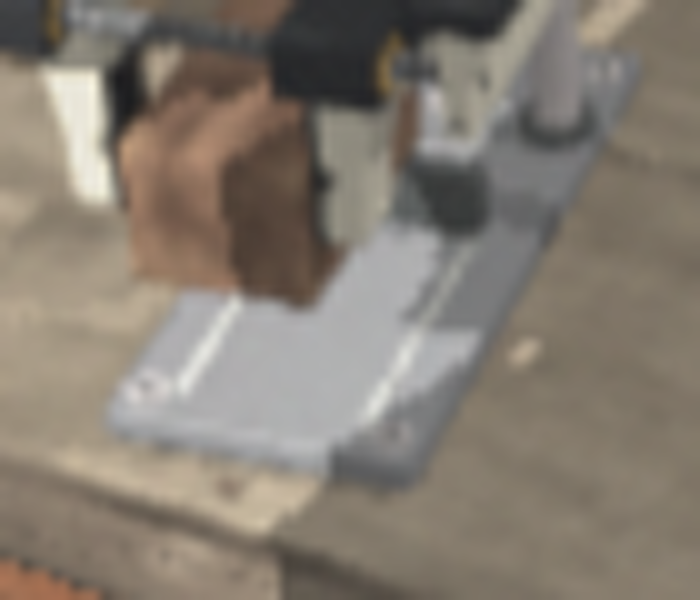

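```bash
python3 -m crank '[{"slide":[0,0,0.05],"turn":[0,0,0.0015],"fingers":-0.2},{"slide":[0,0,0.1],"turn":[0,0,0.0015],"fingers":-0.2},{"slide":[0,0,0.12],"turn":[0,0,0.0015],"fingers":-0.2},{"slide":[0,0,0.12],"turn":[0,0,0.0015],"fingers":-0.2}]'
python3 -c "
from h import *
for p in [(240,298),(182,392),(470,250),(368,415)]: print('lines',tocl(onz('scene',170+p[0]/10,190+p[1]/10,.012)))
plan(cl(-.178,0,.035),-138.7)
f=grab('scene','7'); crop(f,'s7',160,180,80,70,9)
"
```

```text
t: 4.67
eef_pos: [0.3305, 0.2602, 0.0392]
ee_rot: [-3.14, -0.005, -2.429]
force: [-0.2, 0.2, -1.3]
width: 0.0561
lines [-0.1117  0.0308]
lines [-0.1591  0.0299]
lines [-0.0692 -0.0301]
lines [-0.1542 -0.0283]
slide [-0.0038  0.0082  0.0083] turn z -0.0012 rows 0.1476696575817241 0.062132561976362466 | now [0.3305 0.2602 0.0392] [-179.9031   -0.2616 -139.1449] F [-0.2005  0.1532 -1.2741] w 0.0561 t 4.67
```

View pics/s7.png

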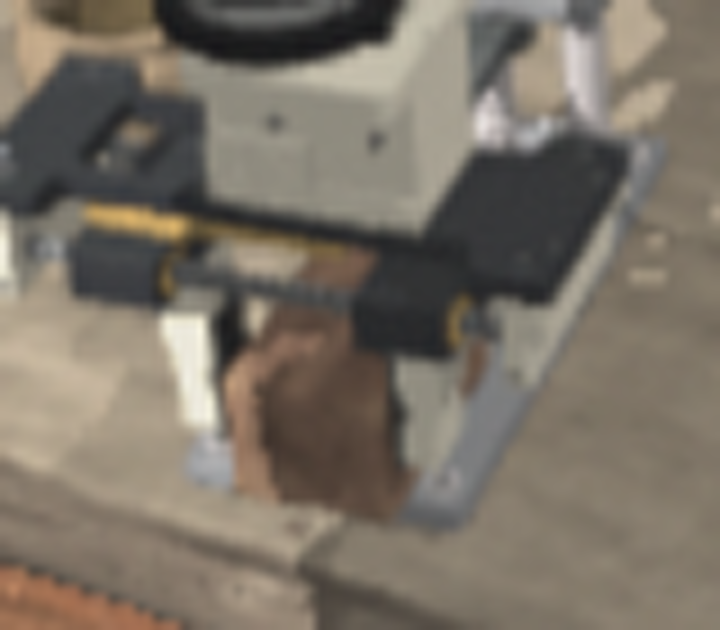

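```bash
python3 -m crank '[{"slide":[-0.006,0.0082,0.004],"turn":[0,0,-0.0012],"fingers":-0.2},{"slide":[-0.02,0.0082,0.004],"turn":[0,0,-0.0012],"fingers":-0.2},{"slide":[-0.035,0.008,0.004],"turn":[0,0,-0.0012],"fingers":-0.2},{"slide":[-0.045,0.008,0.004],"turn":[0,0,-0.0012],"fingers":-0.2},{"slide":[-0.045,0.008,0.004],"turn":[0,0,-0.0012],"fingers":-0.2}]'
python3 -c "
from h import *
print(tocl(get_state()['eef_pos']))
plan(cl(-.145,0,.036),-138.7)
f=grab('scene','8'); crop(f,'s8',160,170,80,70,9)
"
```

```text
t: 5.13
eef_pos: [0.3462, 0.2824, 0.0399]
ee_rot: [3.141, 0.002, -2.418]
force: [-0.3, 0.1, -0.5]
width: 0.0555
[-0.1535  0.0022]
slide [-0.017  -0.0046  0.0077] turn z 0.0005 rows 0.23012166975997955 0.024984987353847608 | now [0.3462 0.2824 0.0399] [ 179.9713    0.1085 -138.5211] F [-0.3202  0.0759 -0.4659] w 0.0555 t 5.13
```

View pics/s8.png

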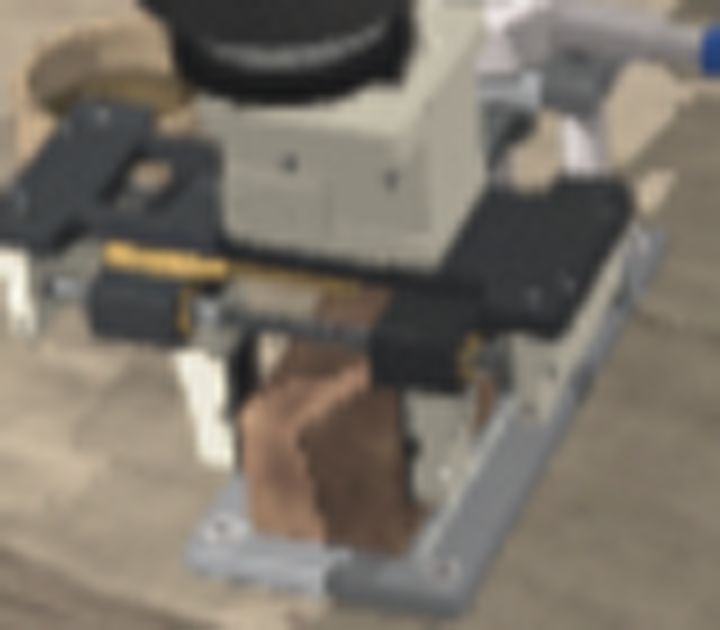

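```bash
python3 -m crank '[{"slide":[-0.006,-0.004,0.004],"turn":[0,0,0],"fingers":-0.2},{"slide":[-0.013,-0.0045,0.008],"turn":[0,0,0],"fingers":-0.2},{"slide":[-0.013,-0.0045,0.01],"turn":[0,0,0],"fingers":-0.2},{"slide":[-0.013,-0.0045,0.01],"turn":[0,0,0],"fingers":-0.2}]'
python3 -c "
from h import *
print(tocl(get_state()['eef_pos']))
plan(cl(-.139,0,.033),-138.7)
"
```

```text
t: 5.52
eef_pos: [0.3512, 0.2832, 0.0339]
ee_rot: [-3.141, -0.001, -2.418]
force: [-0.2, -0.4, -1.2]
width: 0.0563
[-0.1492 -0.0005]
slide [-0.0204  0.0009  0.0018] turn z 0.0005 rows 0.24556201255735222 0.023044765919049498 | now [0.3512 0.2832 0.0339] [-179.9871   -0.0372 -138.535 ] F [-0.1846 -0.3861 -1.1928] w 0.0563 t 5.52
```

```bash
python3 -m crank '[{"slide":[-0.006,0.001,0],"turn":[0,0,0],"fingers":-0.2},{"slide":[-0.012,0.001,0],"turn":[0,0,0],"fingers":-0.2},{"slide":[-0.012,0.001,0],"turn":[0,0,0],"fingers":-0.2}]'
python3 -m crank '[{"slide":[-0.004,0,0],"turn":[0,0,0],"fingers":-0.2},{"slide":[-0.004,0,0],"turn":[0,0,0],"fingers":-0.2}]'
python3 -c "
from h import *
print(tocl(get_state()['eef_pos']), tocl(np.array(get_state()['force'])[:2]+AX))
plan(cl(-.139,0,.033),-138.7)
"
```

```text
t: 5.77
eef_pos: [0.3559, 0.2884, 0.0344]
ee_rot: [3.142, 0.001, -2.417]
force: [0.5, 0.0, -1.2]
width: 0.0565
t: 5.93
eef_pos: [0.3566, 0.2885, 0.0341]
ee_rot: [-3.141, -0.001, -2.418]
force: [-1.5, -0.8, -1.5]
width: 0.0564
[-0.1417  0.    ] [-1.673   0.4211]
slide [-0.0054 -0.      0.0021] turn z 0.0005 rows 0.06900505542744619 0.023509375511538023 | now [0.3566 0.2885 0.0341] [-179.981    -0.0832 -138.5317] F [-1.5348 -0.7878 -1.4863] w 0.0564 t 5.93
```

```bash
for i in 1 2; do python3 -m crank '[{"slide":[-0.004,0,0],"turn":[0,0,0],"fingers":-0.2},{"slide":[-0.004,0,0],"turn":[0,0,0],"fingers":-0.2}]'
python3 -c "
from h import *
print(tocl(get_state()['eef_pos']), tocl(np.array(get_state()['force'])[:2]+AX))
"; done
```

```text
t: 6.1
eef_pos: [0.3568, 0.2883, 0.0337]
ee_rot: [-3.141, -0.005, -2.418]
force: [-9.4, -3.0, 4.5]
width: 0.0566
[-0.1416 -0.0003] [-9.0226  3.9435]
t: 6.27
eef_pos: [0.3569, 0.2883, 0.0335]
ee_rot: [-3.141, -0.008, -2.419]
force: [-17.3, -4.5, 13.1]
width: 0.0564
[-0.1416 -0.0003] [-15.9836   8.0006]
```

```bash
python3 -m crank '[{"slide":[0.006,0,0],"turn":[0,0,0],"fingers":-0.2},{"slide":[0.006,0,0],"turn":[0,0,0],"fingers":-0.2},{"slide":[0.006,0,0],"turn":[0,0,0],"fingers":0.45},{"slide":[0.006,0,0],"turn":[0,0,0],"fingers":0.65},{"slide":[0.006,0,0],"turn":[0,0,0],"fingers":0.65}]'
python3 -m crank '[{"slide":[0.006,0,0],"turn":[0,0,0],"fingers":0.65},{"slide":[0.006,0,0],"turn":[0,0,0],"fingers":0.65}]'
python3 -c "
from h import *
print(tocl(get_state()['eef_pos']), tocl(np.array(get_state()['force'])[:2]+AX))
f=grab('scene','9'); crop(f,'s9',160,170,80,70,9)
"
```

```text
t: 6.68
eef_pos: [0.3583, 0.2905, 0.0346]
ee_rot: [3.141, 0.002, -2.417]
force: [-0.2, -0.3, 0.0]
width: 0.0698
t: 6.85
eef_pos: [0.3553, 0.2876, 0.0343]
ee_rot: [3.141, 0.0, -2.418]
force: [-0.9, -0.2, 0.3]
width: 0.0722
[-0.1432  0.0001] [-0.7567  0.454 ]
```

View pics/s9.png

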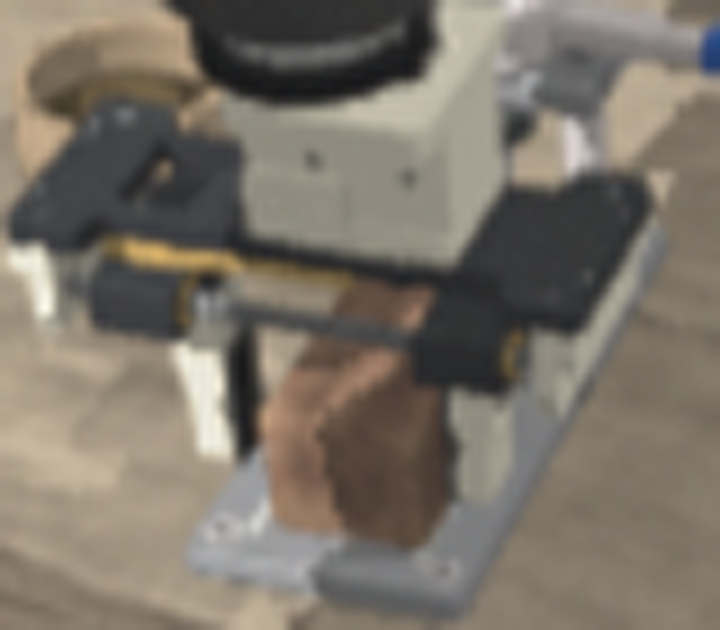

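```bash
python3 -m crank '[{"slide":[0,0,-0.06],"turn":[0,0,0],"fingers":0.65},{"slide":[0,0,-0.14],"turn":[0,0,0],"fingers":0.65},{"slide":[0,0,-0.22],"turn":[0,0,0],"fingers":0.65},{"slide":[0,0,-0.3],"turn":[0,0,0],"fingers":0.65},{"slide":[0,0,-0.38],"turn":[0,0,0],"fingers":0.65}]'
python3 -c "
from h import *
plan([.58,.22,.22],-54.3)
"
```

```text
t: 7.32
eef_pos: [0.3552, 0.2873, 0.2265]
ee_rot: [3.141, 0.0, -2.418]
force: [0.9, 1.7, -0.8]
width: 0.0721
slide [-0.2477 -0.3986  0.013 ] turn z -0.2339 rows 5.629205651885094 11.76232042413847 | now [0.3552 0.2873 0.2265] [ 179.9926    0.0286 -138.5182] F [ 0.9345  1.7442 -0.7954] w 0.0721 t 7.32
```

```bash
python3 -m crank '[{"slide":[-0.248,-0.4,0.013],"turn":[0,0,-0.234],"fingers":-0.1},{"slide":[-0.248,-0.4,0.013],"turn":[0,0,-0.234],"fingers":-0.1},{"slide":[-0.248,-0.4,0.013],"turn":[0,0,-0.234],"fingers":-0.1},{"slide":[-0.248,-0.4,0.013],"turn":[0,0,-0.234],"fingers":-0.1},{"slide":[-0.248,-0.4,0.013],"turn":[0,0,-0.234],"fingers":-0.1}]'
python3 -c "
from h import *
plan([.58,.22,.22],-54.3)
f=grab('top','10'); crop(f,'t10',150,165,120,130,4.6)
f=grab('scene','10'); crop(f,'s10',160,150,110,100,6)
"
```

```text
t: 7.73
eef_pos: [0.5337, 0.2345, 0.2196]
ee_rot: [-3.141, 0.001, -1.856]
force: [0.3, 1.8, -0.3]
width: 0.0448
slide [ 0.0018 -0.097  -0.0009] turn z -0.1446 rows 1.1634153378715772 7.271721198839399 | now [0.5337 0.2345 0.2196] [-179.9768    0.0461 -106.3655] F [ 0.2732  1.817  -0.3197] w 0.0448 t 7.73
```

View pics/t10.png

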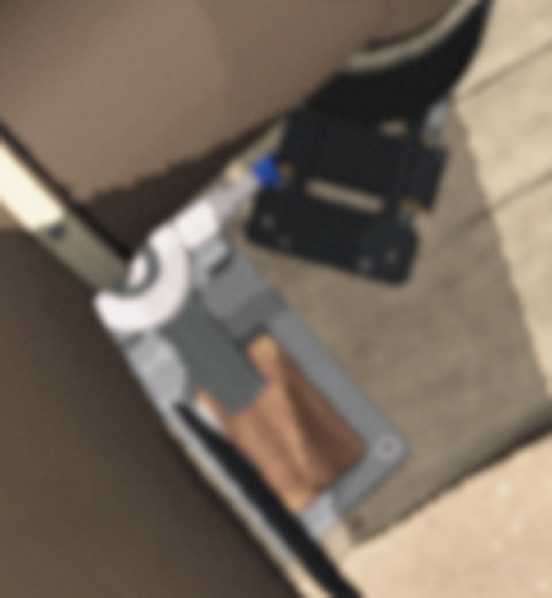

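View pics/s10.png

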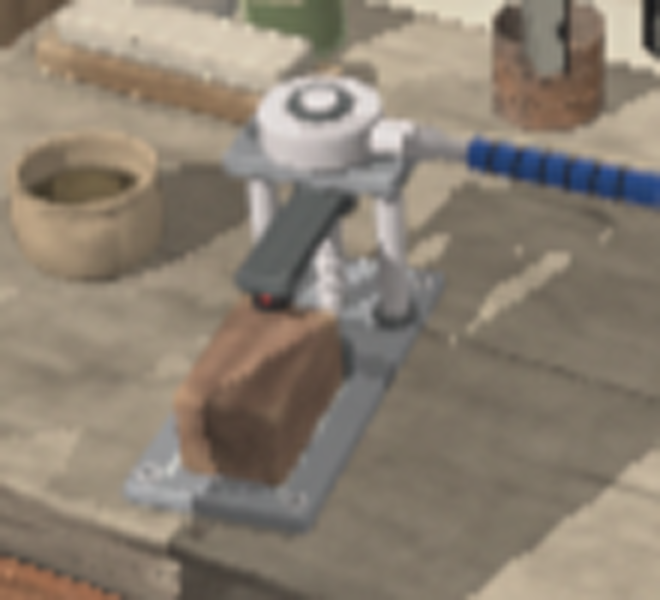

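```bash
cat >> h.py <<'E'
def overlay(n,src,name,x0,y0,w,h,s,segs):
    f=cv2.imread(src); g=cv2.resize(f[y0:y0+h,x0:x0+w],None,fx=s,fy=s,interpolation=cv2.INTER_CUBIC)
    for a,b,col in segs:
        p=[tuple(int(round(v)) for v in ((proj(n,q)-[x0,y0]+.5)*s-.5)) for q in(a,b)]
        cv2.line(g,p[0],p[1],col,1)
    cv2.imwrite(f"pics/{name}.png",g)
def blocksegs(cx=-.112,cy=0,yaw=0,z0=.012):
    a=np.radians(yaw); R=np.array([[np.cos(a),-np.sin(a)],[np.sin(a),np.cos(a)]])
    c=[R@np.array(v)+[cx,cy] for v in [(-.047,-.028),(.047,-.028),(.047,.028),(-.047,.028)]]
    s=[]
    for i in range(4):
        for z,col in((z0,(0,255,0)),(z0+.05,(255,255,0))): s.append((cl(*c[i],z),cl(*c[(i+1)%4],z),col))
    return s
LINES=[(cl(-.16,y,.012),cl(-.065,y,.012),(0,0,255)) for y in(-.03,.03)]+[(cl(-.175,-.05,.012),cl(-.175,.05,.012),(0,0,255)),(cl(-.175,-.05,.012),cl(.05,-.05,.012),(0,0,255)),(cl(-.175,.05,.012),cl(.05,.05,.012),(0,0,255))]
E
python3 - <<'E'
from h import *
S=LINES+blocksegs()
overlay("top","pics/top10.png","o_t",190,215,60,70,8,S)
overlay("scene","pics/scene10.png","o_s",175,190,65,55,10,S)
overlay("top","pics/top0.png","o_t0",190,215,60,70,8,LINES)
E
```

```text
(no output)
```

View pics/o_t.png

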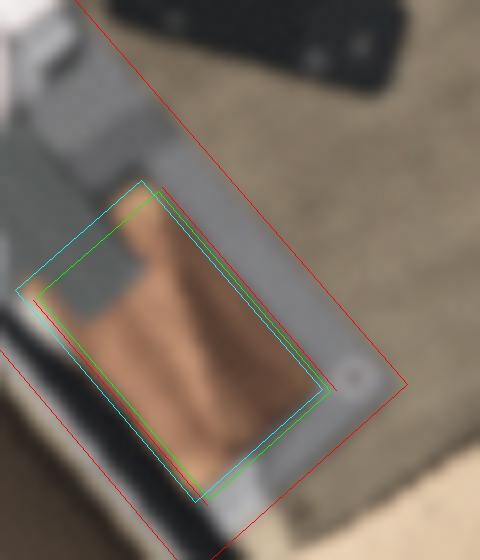

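View pics/o_s.png

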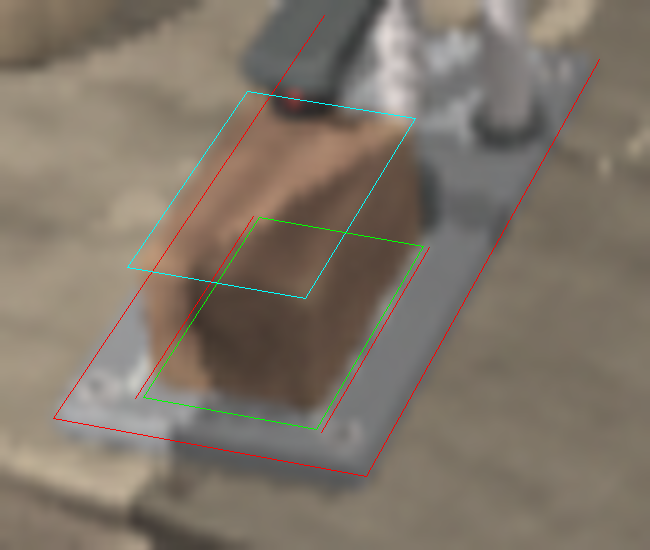

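View pics/o_t0.png

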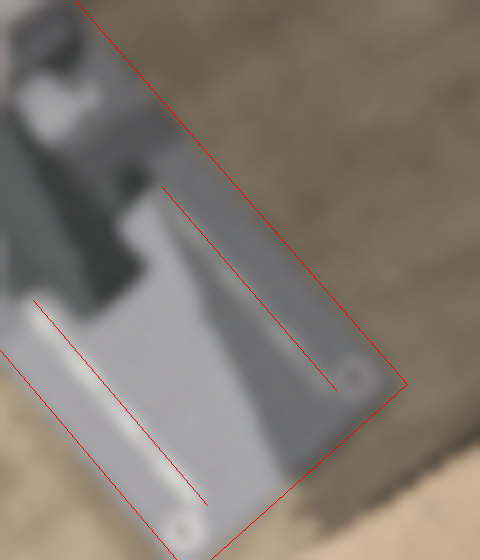

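```bash
python3 -m crank '[{"slide":[0.04,-0.15,0],"turn":[0,0,-0.1446],"fingers":-0.1},{"slide":[0.04,-0.15,0],"turn":[0,0,-0.1446],"fingers":-0.1},{"slide":[0.04,-0.15,0],"turn":[0,0,-0.1446],"fingers":-0.1},{"slide":[0.04,-0.15,0],"turn":[0,0,-0.1446],"fingers":-0.1},{"slide":[0.04,-0.15,0],"turn":[0,0,-0.1446],"fingers":-0.1}]'
python3 -c "
from h import *
plan([.58,.22,.22],-54.3)
f=grab('top','11'); crop(f,'t11',150,165,120,130,4.6)
f=grab('scene','11'); crop(f,'s11',160,150,110,100,6)
S=LINES+blocksegs()
overlay('top','pics/top11.png','o_t',175,205,80,80,7,S)
"
```

```text
t: 8.25
eef_pos: [0.5985, 0.1937, 0.2186]
ee_rot: [3.141, -0.0, -1.244]
force: [-0.2, -0.2, -0.4]
width: 0.0396
slide [-0.0618  0.0182 -0.0029] turn z -0.0471 rows 0.7728933706209571 2.3700023131353194 | now [0.5985 0.1937 0.2186] [179.9381  -0.014  -71.2692] F [-0.1833 -0.1838 -0.3612] w 0.0396 t 8.25
```

View pics/t11.png

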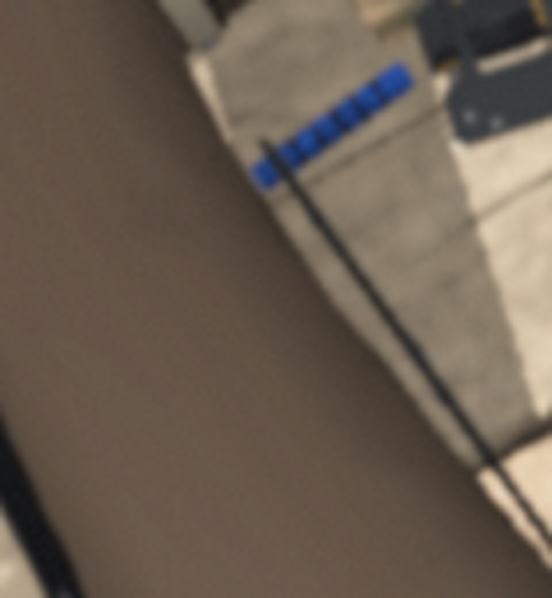

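View pics/s11.png

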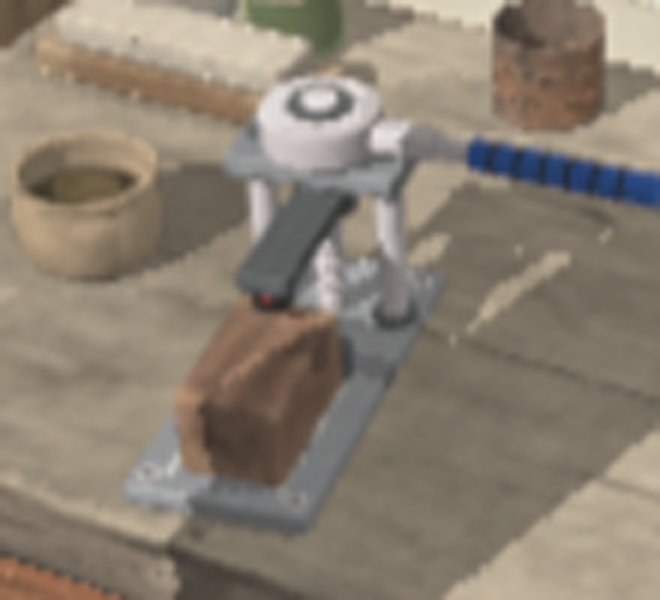

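```bash
python3 -c "
from h import *
f=cv2.imread('pics/scene11.png'); crop(f,'s11b',178,196,50,44,15)
"
```

```text
(no output)
```

View pics/s11b.png

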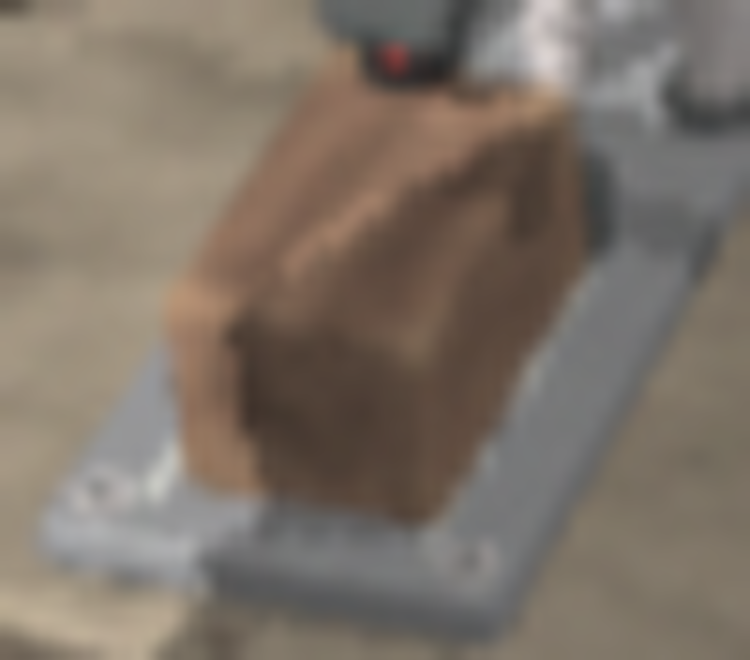

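```bash
sed -i 's/^AX=.*/AX=np.array([.4619,.3833]); CY=41.3/' h.py; python3 -c "
from h import *
plan(cl(-.142,0,.21),-138.7)"
```

```text
slide [-0.3357  0.3998  0.0179] turn z 0.1869 rows 6.262771892703167 9.396160316617722 | now [0.5982 0.1942 0.219 ] [179.97    -0.0074 -71.4235] F [-0.5041  0.3911  1.4171] w 0.0391 t 8.35
```

```bash
python3 -m crank '[{"slide":[-0.336,0.4,0.01],"turn":[0,0,0.187],"fingers":0.65},{"slide":[-0.336,0.4,0.01],"turn":[0,0,0.187],"fingers":0.65},{"slide":[-0.336,0.4,0.01],"turn":[0,0,0.187],"fingers":0.65},{"slide":[-0.336,0.4,0.01],"turn":[0,0,0.187],"fingers":0.65},{"slide":[-0.336,0.4,0.01],"turn":[0,0,0.187],"fingers":0.65}]'
python3 -c "
from h import *
plan(cl(-.142,0,.21),-138.7)"
```

```text
t: 8.77
eef_pos: [0.417, 0.266, 0.2158]
ee_rot: [-3.142, 0.0, -1.837]
force: [-0.8, 1.4, 0.8]
width: 0.0673
slide [-0.013   0.1316  0.0116] turn z 0.0929 rows 1.5914671431728826 4.670148080038941 | now [0.417  0.266  0.2158] [-179.9954    0.0189 -105.2617] F [-0.8291  1.4268  0.8192] w 0.0673 t 8.77
```

```bash
python3 -m crank '[{"slide":[-0.013,0.132,0.01],"turn":[0,0,0.093],"fingers":0.65},{"slide":[-0.013,0.132,0.01],"turn":[0,0,0.093],"fingers":0.65},{"slide":[-0.013,0.132,0.01],"turn":[0,0,0.093],"fingers":0.65},{"slide":[-0.013,0.132,0.01],"turn":[0,0,0.093],"fingers":0.65},{"slide":[-0.013,0.132,0.01],"turn":[0,0,0.093],"fingers":0.65}]'
python3 -m crank '[{"slide":[0,0,0],"turn":[0,0,0],"fingers":0.65}]'
python3 -c "
from h import *
plan(cl(-.144,0,.034),-138.7)"
```

```text
t: 9.18
eef_pos: [0.3557, 0.2892, 0.2112]
ee_rot: [3.141, 0.001, -2.42]
force: [0.9, 0.5, 0.4]
width: 0.0723
t: 9.27
eef_pos: [0.3561, 0.2889, 0.211]
ee_rot: [3.141, 0.001, -2.419]
force: [-0.5, 0.3, -0.2]
width: 0.0724
slide [0.0045 0.0021 0.3541] turn z 0.0003 rows 4.246049998916118 0.014389403512753602 | now [0.3561 0.2889 0.211 ] [ 179.9807    0.0397 -138.597 ] F [-0.5221  0.3459 -0.2057] w 0.0724 t 9.27
```

```bash
python3 -m crank '[{"slide":[0.0045,0.002,0.08],"turn":[0,0,0],"fingers":0.65},{"slide":[0.0045,0.002,0.16],"turn":[0,0,0],"fingers":0.65},{"slide":[0.0045,0.002,0.22],"turn":[0,0,0],"fingers":0.65},{"slide":[0.0045,0.002,0.27],"turn":[0,0,0],"fingers":0.65},{"slide":[0.0045,0.002,0.27],"turn":[0,0,0],"fingers":0.65}]'
python3 -c "
from h import *
plan(cl(-.144,0,.034),-138.7)"
```

```text
t: 9.68
eef_pos: [0.3525, 0.2849, 0.0717]
ee_rot: [-3.139, -0.008, -2.411]
force: [-1.3, -1.1, -0.2]
width: 0.0724
slide [-0.0063  0.0033  0.0753] turn z 0.0016 rows 0.906957813706563 0.07914091311559086 | now [0.3525 0.2849 0.0717] [-179.8795   -0.4331 -138.1334] F [-1.2957 -1.0918 -0.2245] w 0.0724 t 9.68
```

```bash
python3 -m crank '[{"slide":[-0.001,0.0015,0.03],"turn":[0,0,0],"fingers":0.65},{"slide":[-0.001,0.0015,0.06],"turn":[0,0,0],"fingers":0.65},{"slide":[-0.001,0.0015,0.073],"turn":[0,0,0],"fingers":0.65},{"slide":[-0.001,0.0015,0.073],"turn":[0,0,0],"fingers":0.65}]'
python3 -c "
from h import *
plan(cl(-.144,0,.034),-138.7)"
```

```text
t: 10.02
eef_pos: [0.3541, 0.2886, 0.0392]
ee_rot: [-3.141, -0.001, -2.41]
force: [0.4, 0.5, -0.2]
width: 0.0725
slide [0.001  0.0001 0.0103] turn z 0.0017 rows 0.12443736299537894 0.0850141419399055 | now [0.3541 0.2886 0.0392] [-179.9682   -0.0692 -138.0913] F [ 0.4247  0.5248 -0.194 ] w 0.0725 t 10.02
```

```bash
python3 -m crank '[{"slide":[0.001,0,0.009],"turn":[0,0,0.0015],"fingers":0.65},{"slide":[0.001,0,0.009],"turn":[0,0,0.0015],"fingers":0.65},{"slide":[0.001,0,0.009],"turn":[0,0,0.0015],"fingers":-0.2},{"slide":[0.001,0,0.009],"turn":[0,0,0.0015],"fingers":-0.2},{"slide":[0.001,0,0.009],"turn":[0,0,0.0015],"fingers":-0.2}]' 12
python3 -m crank '[{"slide":[0,0,0],"turn":[0,0,0],"fingers":-0.2},{"slide":[-0.004,0,0],"turn":[0,0,0],"fingers":-0.2},{"slide":[-0.008,0,0],"turn":[0,0,0],"fingers":-0.2},{"slide":[-0.008,0,0],"turn":[0,0,0],"fingers":-0.2}]' 12
python3 -c "
from h import *
print(tocl(get_state()['eef_pos']), tocl(np.array(get_state()['force'])[:2]+AX))
plan(cl(-.144,0,.034),-138.7)"
```

```text
t: 10.43
eef_pos: [0.3539, 0.2886, 0.0353]
ee_rot: [3.141, 0.001, -2.42]
force: [0.1, -2.0, -0.0]
width: 0.0576
t: 10.77
eef_pos: [0.3552, 0.2887, 0.0346]
ee_rot: [-3.14, -0.005, -2.421]
force: [-9.5, -5.8, 12.4]
width: 0.0562
[-0.1426 -0.0007] [-11.0077   1.9279]
slide [0.0028 0.0014 0.0013] turn z 0.0 rows 0.04018048583033253 0.00023783718398055791 | now [0.3552 0.2887 0.0346] [-179.9314   -0.2878 -138.6983] F [-9.5421 -5.8167 12.3611] w 0.0562 t 10.77
```

```bash
python3 -m crank '[{"slide":[0.002,0.002,0],"turn":[0,0,0],"fingers":-0.2},{"slide":[-0.001,0.002,0],"turn":[0,0,0],"fingers":-0.2},{"slide":[-0.001,0.002,0],"turn":[0,0,0],"fingers":-0.2}]' 12
python3 -c "
from h import *
print(tocl(get_state()['eef_pos']), tocl(np.array(get_state()['force'])[:2]+AX))"
python3 -m crank '[{"slide":[0,0,0],"turn":[0,0,0],"fingers":0.3},{"slide":[0,0,0],"turn":[0,0,0],"fingers":0.65},{"slide":[0,0,0],"turn":[0,0,0],"fingers":0.65},{"slide":[0.01,0,0],"turn":[0,0,0],"fingers":0.65}]' 12
python3 -m crank '[{"slide":[0,0,-0.06],"turn":[0,0,0],"fingers":0.65},{"slide":[0,0,-0.14],"turn":[0,0,0],"fingers":0.65},{"slide":[0,0,-0.22],"turn":[0,0,0],"fingers":0.65},{"slide":[0,0,-0.3],"turn":[0,0,0],"fingers":0.65},{"slide":[0,0,-0.38],"turn":[0,0,0],"fingers":0.65}]'
python3 -c "
from h import *
plan([.58,.26,.22],-54.3)
"
```

```text
t: 11.02
eef_pos: [0.3549, 0.2895, 0.0345]
ee_rot: [-3.14, -0.005, -2.421]
force: [-7.3, -6.0, 11.0]
width: 0.0564
[-0.1423  0.0001] [-9.4582  0.2729]
t: 11.35
eef_pos: [0.3534, 0.29, 0.0349]
ee_rot: [3.141, 0.001, -2.42]
force: [-0.0, 0.0, -0.3]
width: 0.0699
t: 11.77
eef_pos: [0.3523, 0.2884, 0.2269]
ee_rot: [3.141, 0.001, -2.42]
force: [1.1, 2.0, -0.6]
width: 0.0721
slide [-0.3042 -0.3435  0.0139] turn z -0.2343 rows 5.504288085209414 11.779363427444858 | now [0.3523 0.2884 0.2269] [ 179.9817    0.0352 -138.6402] F [ 1.1498  1.9636 -0.5891] w 0.0721 t 11.77
```

```bash
python3 -m crank '[{"slide":[-0.304,-0.343,0.01],"turn":[0,0,-0.234],"fingers":-0.1},{"slide":[-0.304,-0.343,0.01],"turn":[0,0,-0.234],"fingers":-0.1},{"slide":[-0.304,-0.343,0.01],"turn":[0,0,-0.234],"fingers":-0.1},{"slide":[-0.304,-0.343,0.01],"turn":[0,0,-0.234],"fingers":-0.1},{"slide":[-0.304,-0.343,0.01],"turn":[0,0,-0.234],"fingers":-0.1}]'
python3 -c "
from h import *
plan([.545,.265,.22],-54.3)
f=grab('scene','12'); crop(f,'s12',178,196,50,44,15)
f=grab('top','12'); crop(f,'t12',190,215,60,70,8)
"
```

```text
t: 12.18
eef_pos: [0.5438, 0.2652, 0.2208]
ee_rot: [-3.141, 0.001, -1.839]
force: [0.0, 1.9, 0.7]
width: 0.0444
slide [-0.0002 -0.0024  0.0017] turn z -0.1418 rows 0.03546856472223427 7.131315149507922 | now [0.5438 0.2652 0.2208] [-179.9836    0.0515 -105.3602] F [0.0068 1.8838 0.652 ] w 0.0444 t 12.18
```

View pics/s12.png

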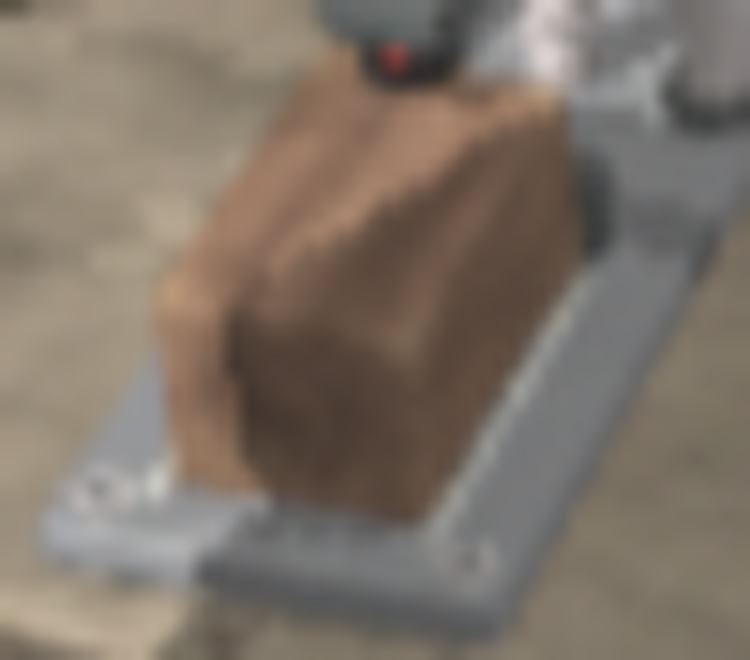

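View pics/t12.png

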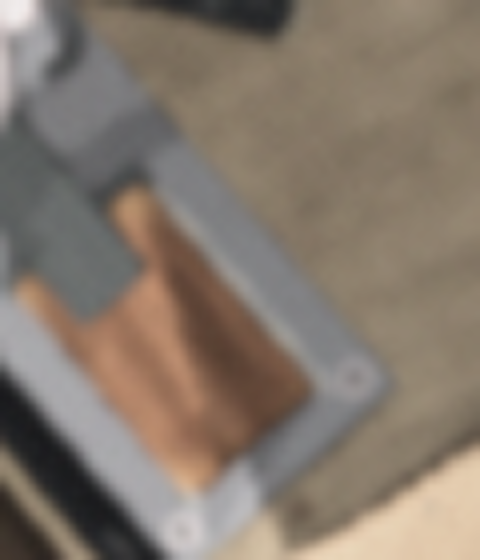

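The block now lies parallel between both visible white lines, end at the stop, pad above it. On to the wrench.

```bash
python3 -m crank '[{"slide":[-0.035,-0.03,0],"turn":[0,0,-0.142],"fingers":-0.15},{"slide":[-0.035,-0.03,0],"turn":[0,0,-0.142],"fingers":-0.15},{"slide":[-0.035,-0.03,0],"turn":[0,0,-0.142],"fingers":-0.15},{"slide":[-0.035,-0.03,0],"turn":[0,0,-0.142],"fingers":-0.15},{"slide":[-0.035,-0.03,0],"turn":[0,0,-0.142],"fingers":-0.15}]'
python3 -c "
from h import *
plan([.534,.2865,.17],-54.3)
"
```

```text
t: 12.7
eef_pos: [0.5612, 0.2784, 0.2203]
ee_rot: [3.141, -0.0, -1.215]
force: [-0.4, 0.1, 0.6]
width: 0.0373
slide [-0.0342  0.0453  0.1006] turn z -0.0425 rows 1.384739746864891 2.1371948932808347 | now [0.5612 0.2784 0.2203] [179.9725  -0.0007 -69.6023] F [-0.3997  0.1089  0.6167] w 0.0373 t 12.7
```

```bash
python3 -m crank '[{"slide":[-0.034,0.045,0.06],"turn":[0,0,-0.0425],"fingers":-0.15},{"slide":[-0.034,0.045,0.1],"turn":[0,0,-0.0425],"fingers":-0.15},{"slide":[-0.034,0.045,0.1],"turn":[0,0,-0.0425],"fingers":-0.15},{"slide":[-0.034,0.045,0.1],"turn":[0,0,-0.0425],"fingers":-0.15}]'
python3 -c "
from h import *
plan([.534,.2865,.115],-54.3)
f=grab('scene','13'); crop(f,'s13',200,130,110,90,6)
"
```

```text
t: 13.03
eef_pos: [0.5341, 0.2863, 0.1704]
ee_rot: [3.14, -0.001, -0.955]
force: [-0.3, -0.7, 0.8]
width: 0.0371
slide [-0.0003 -0.0001  0.1107] turn z -0.0012 rows 1.3275711139942068 0.05957927143379927 | now [0.5341 0.2863 0.1704] [179.8975  -0.0394 -54.7266] F [-0.3085 -0.7284  0.7878] w 0.0371 t 13.03
```

View pics/s13.png

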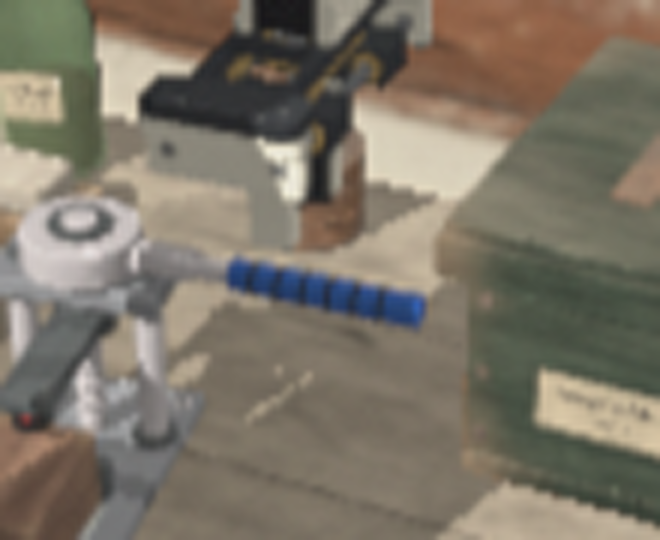

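```bash
python3 -m crank '[{"slide":[0,0,0.04],"turn":[0,0,0],"fingers":-0.15},{"slide":[0,0,0.08],"turn":[0,0,0],"fingers":-0.15},{"slide":[0,0,0.11],"turn":[0,0,0],"fingers":-0.15},{"slide":[0,0,0.11],"turn":[0,0,0],"fingers":-0.15}]'
python3 -c "
from h import *
plan([.534,.2865,.115],-54.3)
f=grab('scene','14'); crop(f,'s14',200,130,110,90,6)
"
```

```text
t: 13.42
eef_pos: [0.5342, 0.2859, 0.1142]
ee_rot: [3.139, -0.0, -0.958]
force: [-0.3, -0.2, -0.4]
width: 0.0372
slide [-0.0013 -0.0004 -0.0016] turn z -0.0016 rows 0.025351335504432703 0.07958754017027149 | now [0.5342 0.2859 0.1142] [179.8535  -0.0075 -54.8698] F [-0.3197 -0.1871 -0.4254] w 0.0372 t 13.42
```

View pics/s14.png

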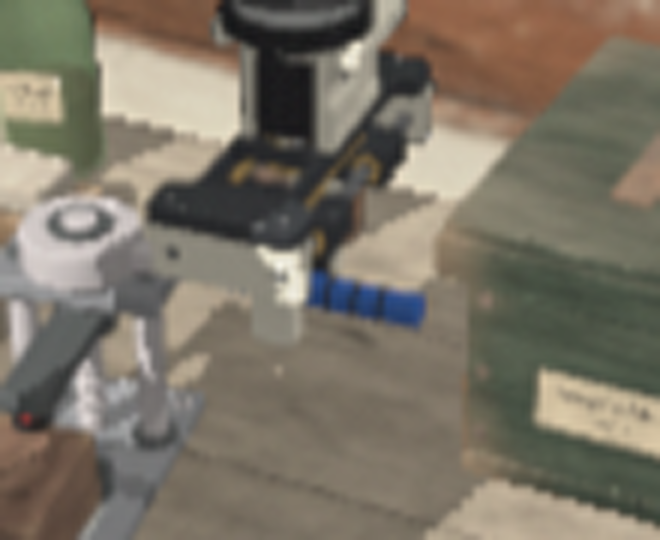

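```bash
python3 -m crank '[{"slide":[0,0,0],"turn":[0,0,0],"fingers":-0.7},{"slide":[0,0,0],"turn":[0,0,0],"fingers":-0.7},{"slide":[0,0,0],"turn":[0,0,0],"fingers":-0.7},{"slide":[0,0,0],"turn":[0,0,0],"fingers":-0.7}]' 6
cat >> h.py <<'E'
def w():
    s=get_state(); e=np.array(s["eef_pos"])[:2]-AX; y=np.degrees(s["ee_rot"][2]); f=np.array(s["force"])
    a=np.radians(y); 
    print("r",round(float(np.hypot(*e)),4),"ang pos",round(CY-75-np.degrees(np.arctan2(e[1],e[0])),2),"ang yaw",round(CY-75-y,2),"Frad",round(f[0]*np.cos(a)+f[1]*np.sin(a),1),"Fcw",round(f[0]*np.sin(a)-f[1]*np.cos(a),1),"Fz",round(f[2],1),"Mz",round(s["moment"][2],2),"z",round(s["eef_pos"][2],4),"wd",round(s["width"],4),"t",round(s["t"],2))
E
python3 -c "
from h import *
w()"
```

```text
t: 13.8
eef_pos: [0.5351, 0.2869, 0.117]
ee_rot: [-3.14, 0.0, -0.954]
force: [-1.5, -0.5, 4.8]
width: 0.0177
r 0.121 ang pos 19.11 ang yaw 20.94 Frad -0.5 Fcw 1.5 Fz 4.8 Mz 0.05 z 0.117 wd 0.0177 t 13.8
```

Gripped (17.7 mm on the 18 mm handle). First clockwise stroke.

```bash
python3 -m crank '[{"slide":[-0.0018,0.0292,0],"turn":[0,0,0.0194],"fingers":-0.7},{"slide":[-0.0071,0.058,0],"turn":[0,0,0.0389],"fingers":-0.7},{"slide":[-0.0159,0.086,0],"turn":[0,0,0.0583],"fingers":-0.7},{"slide":[-0.0281,0.1127,0],"turn":[0,0,0.0778],"fingers":-0.7},{"slide":[-0.0434,0.1377,0],"turn":[0,0,0.0972],"fingers":-0.7}]' 6
python3 -c "
from h import *
w()"
```

```text
t: 14.22
eef_pos: [0.4661, 0.2627, 0.1168]
ee_rot: [-3.14, -0.002, -1.571]
force: [2.0, -6.2, 4.8]
width: 0.0177
r 0.1206 ang pos 54.32 ang yaw 56.28 Frad 6.2 Fcw -2.0 Fz 4.8 Mz 0.07 z 0.1168 wd 0.0177 t 14.22
```

```bash
python3 -m crank '[{"slide":[-0.0018,0.0292,0],"turn":[0,0,0.0194],"fingers":-0.7},{"slide":[-0.0066,0.056,0],"turn":[0,0,0.0375],"fingers":-0.7},{"slide":[-0.0066,0.056,0],"turn":[0,0,0.0375],"fingers":-0.7}]' 6
python3 -c "
from h import *
w()"
python3 -m crank '[{"slide":[0,0.004,0],"turn":[0,0,0.003],"fingers":-0.7},{"slide":[0,0.004,0],"turn":[0,0,0.003],"fingers":-0.7}]' 6
python3 -c "
from h import *
w()"
```

```text
t: 14.47
eef_pos: [0.436, 0.2658, 0.1166]
ee_rot: [3.141, -0.002, -1.808]
force: [-0.8, -7.9, 4.6]
width: 0.0178
r 0.1203 ang pos 68.75 ang yaw 69.87 Frad 7.9 Fcw -1.0 Fz 4.6 Mz 0.14 z 0.1166 wd 0.0178 t 14.47
t: 14.63
eef_pos: [0.4352, 0.2661, 0.1165]
ee_rot: [-3.142, -0.003, -1.819]
force: [-1.2, -8.1, 5.0]
width: 0.0177
r 0.1202 ang pos 69.16 ang yaw 70.54 Frad 8.2 Fcw -0.9 Fz 5.0 Mz 0.07 z 0.1165 wd 0.0177 t 14.63
```

```bash
python3 -m crank '[{"slide":[-0.0018,-0.0292,0],"turn":[0,0,-0.0194],"fingers":-0.7},{"slide":[-0.0071,-0.058,0],"turn":[0,0,-0.0389],"fingers":-0.7},{"slide":[-0.0159,-0.086,0],"turn":[0,0,-0.0583],"fingers":-0.7},{"slide":[-0.0281,-0.1127,0],"turn":[0,0,-0.0778],"fingers":-0.7},{"slide":[-0.0434,-0.1377,0],"turn":[0,0,-0.0972],"fingers":-0.7}]' 6
python3 -c "
from h import *
w()"
python3 -m crank '[{"slide":[-0.0018,-0.0292,0],"turn":[0,0,-0.0194],"fingers":-0.7},{"slide":[-0.0071,-0.058,0],"turn":[0,0,-0.0389],"fingers":-0.7},{"slide":[-0.0159,-0.086,0],"turn":[0,0,-0.0583],"fingers":-0.7},{"slide":[-0.0245,-0.1054,0],"turn":[0,0,-0.0722],"fingers":-0.7},{"slide":[-0.0245,-0.1054,0],"turn":[0,0,-0.0722],"fingers":-0.7}]' 6
python3 -c "
from h import *
w()"
```

```text
t: 15.05
eef_pos: [0.5086, 0.2725, 0.1166]
ee_rot: [-3.141, 0.001, -1.202]
force: [-5.8, 5.9, 3.1]
width: 0.0176
r 0.1202 ang pos 33.46 ang yaw 35.18 Frad -7.6 Fcw 3.3 Fz 3.1 Mz 0.09 z 0.1166 wd 0.0176 t 15.05
t: 15.47
eef_pos: [0.554, 0.3047, 0.1163]
ee_rot: [-3.139, 0.001, -0.748]
force: [-3.1, 3.7, 2.7]
width: 0.018
r 0.1211 ang pos 6.76 ang yaw 9.15 Frad -4.8 Fcw -0.6 Fz 2.7 Mz 0.13 z 0.1163 wd 0.018 t 15.47
```

```bash
python3 -m crank '[{"slide":[-0.0009,-0.0209,0],"turn":[0,0,-0.0139],"fingers":-0.7},{"slide":[-0.002,-0.031,0],"turn":[0,0,-0.0208],"fingers":-0.7},{"slide":[-0.002,-0.031,0],"turn":[0,0,-0.0208],"fingers":-0.7}]' 6
python3 -c "
from h import *
w()
f=grab('scene','15'); crop(f,'s15',170,120,120,110,5.4)
"
```

```text
t: 15.72
eef_pos: [0.5627, 0.3159, 0.1163]
ee_rot: [-3.141, 0.001, -0.62]
force: [-5.1, 2.8, 3.7]
width: 0.0178
r 0.1213 ang pos 0.09 ang yaw 1.82 Frad -5.8 Fcw 0.7 Fz 3.7 Mz 0.09 z 0.1163 wd 0.0178 t 15.72
```

View pics/s15.png

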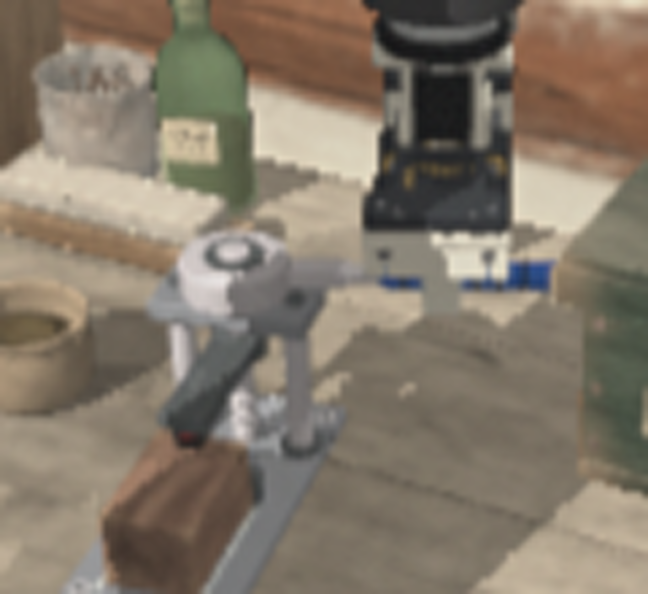

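```bash
python3 -m crank '[{"slide":[-0.0018,0.0292,0],"turn":[0,0,0.0194],"fingers":-0.7},{"slide":[-0.0071,0.058,0],"turn":[0,0,0.0389],"fingers":-0.7},{"slide":[-0.0159,0.086,0],"turn":[0,0,0.0583],"fingers":-0.7},{"slide":[-0.0281,0.1127,0],"turn":[0,0,0.0778],"fingers":-0.7},{"slide":[-0.0434,0.1377,0],"turn":[0,0,0.0972],"fingers":-0.7}]' 6
python3 -c "
from h import *
w()"
python3 -m crank '[{"slide":[-0.0018,0.0292,0],"turn":[0,0,0.0194],"fingers":-0.7},{"slide":[-0.0071,0.058,0],"turn":[0,0,0.0389],"fingers":-0.7},{"slide":[-0.0159,0.086,0],"turn":[0,0,0.0583],"fingers":-0.7},{"slide":[-0.0281,0.1127,0],"turn":[0,0,0.0778],"fingers":-0.7},{"slide":[-0.041,0.134,0],"turn":[0,0,0.095],"fingers":-0.7}]' 6
python3 -c "
from h import *
w()"
```

```text
t: 16.18
eef_pos: [0.5053, 0.2704, 0.1164]
ee_rot: [-3.14, -0.0, -1.24]
force: [1.8, -1.3, -0.7]
width: 0.0181
r 0.1209 ang pos 35.29 ang yaw 37.37 Frad 1.8 Fcw -1.3 Fz -0.7 Mz 0.11 z 0.1164 wd 0.0181 t 16.18
t: 16.6
eef_pos: [0.4338, 0.2658, 0.1162]
ee_rot: [-3.142, -0.003, -1.838]
force: [0.5, -8.5, 4.2]
width: 0.018
r 0.1208 ang pos 69.74 ang yaw 71.61 Frad 8.0 Fcw -2.7 Fz 4.2 Mz 0.08 z 0.1162 wd 0.018 t 16.6
```

```bash
python3 -m crank '[{"slide":[-0.0018,-0.0292,0],"turn":[0,0,-0.0194],"fingers":-0.7},{"slide":[-0.0071,-0.058,0],"turn":[0,0,-0.0389],"fingers":-0.7},{"slide":[-0.0159,-0.086,0],"turn":[0,0,-0.0583],"fingers":-0.7},{"slide":[-0.0281,-0.1127,0],"turn":[0,0,-0.0778],"fingers":-0.7},{"slide":[-0.0434,-0.1377,0],"turn":[0,0,-0.0972],"fingers":-0.7}]' 6
python3 -m crank '[{"slide":[-0.0018,-0.0292,0],"turn":[0,0,-0.0194],"fingers":-0.7},{"slide":[-0.0071,-0.058,0],"turn":[0,0,-0.0389],"fingers":-0.7},{"slide":[-0.0159,-0.086,0],"turn":[0,0,-0.0583],"fingers":-0.7},{"slide":[-0.0281,-0.1127,0],"turn":[0,0,-0.0778],"fingers":-0.7},{"slide":[-0.041,-0.134,0],"turn":[0,0,-0.095],"fingers":-0.7}]' 6
python3 -c "
from h import *
w()"
python3 -m crank '[{"slide":[0,-0.004,0],"turn":[0,0,-0.003],"fingers":-0.7},{"slide":[0,-0.004,0],"turn":[0,0,-0.003],"fingers":-0.7}]' 6
python3 -c "
from h import *
w()"
```

```text
t: 17.02
eef_pos: [0.5073, 0.2715, 0.1163]
ee_rot: [-3.142, 0.001, -1.215]
force: [-6.3, 4.8, 2.0]
width: 0.018
t: 17.43
eef_pos: [0.5626, 0.3149, 0.1161]
ee_rot: [-3.142, 0.002, -0.618]
force: [-7.4, 3.6, 4.6]
width: 0.0177
r 0.1217 ang pos 0.48 ang yaw 1.69 Frad -8.1 Fcw 1.4 Fz 4.6 Mz 0.04 z 0.1161 wd 0.0177 t 17.43
t: 17.6
eef_pos: [0.5636, 0.316, 0.1159]
ee_rot: [3.141, 0.001, -0.603]
force: [-4.4, 2.2, 1.4]
width: 0.0173
r 0.1219 ang pos -0.21 ang yaw 0.84 Frad -4.9 Fcw 0.7 Fz 1.4 Mz 0.02 z 0.1159 wd 0.0173 t 17.6
```

Third stroke.

```bash
python3 -m crank '[{"slide":[-0.0018,0.0292,0],"turn":[0,0,0.0194],"fingers":-0.7},{"slide":[-0.0071,0.058,0],"turn":[0,0,0.0389],"fingers":-0.7},{"slide":[-0.0159,0.086,0],"turn":[0,0,0.0583],"fingers":-0.7},{"slide":[-0.0281,0.1127,0],"turn":[0,0,0.0778],"fingers":-0.7},{"slide":[-0.0434,0.1377,0],"turn":[0,0,0.0972],"fingers":-0.7}]' 6
python3 -c "
from h import *
w()"
python3 -m crank '[{"slide":[-0.0018,0.0292,0],"turn":[0,0,0.0194],"fingers":-0.7},{"slide":[-0.0071,0.058,0],"turn":[0,0,0.0389],"fingers":-0.7},{"slide":[-0.0159,0.086,0],"turn":[0,0,0.0583],"fingers":-0.7},{"slide":[-0.0281,0.1127,0],"turn":[0,0,0.0778],"fingers":-0.7},{"slide":[-0.0434,0.1377,0],"turn":[0,0,0.0972],"fingers":-0.7}]' 6
python3 -c "
from h import *
w()"
python3 -m crank '[{"slide":[-0.0018,-0.0292,0],"turn":[0,0,-0.0194],"fingers":-0.7},{"slide":[-0.0071,-0.058,0],"turn":[0,0,-0.0389],"fingers":-0.7},{"slide":[-0.0159,-0.086,0],"turn":[0,0,-0.0583],"fingers":-0.7},{"slide":[-0.0281,-0.1127,0],"turn":[0,0,-0.0778],"fingers":-0.7},{"slide":[-0.0434,-0.1377,0],"turn":[0,0,-0.0972],"fingers":-0.7}]' 6
python3 -m crank '[{"slide":[-0.0018,-0.0292,0],"turn":[0,0,-0.0194],"fingers":-0.7},{"slide":[-0.0071,-0.058,0],"turn":[0,0,-0.0389],"fingers":-0.7},{"slide":[-0.0159,-0.086,0],"turn":[0,0,-0.0583],"fingers":-0.7},{"slide":[-0.0281,-0.1127,0],"turn":[0,0,-0.0778],"fingers":-0.7},{"slide":[-0.0434,-0.1377,0],"turn":[0,0,-0.0972],"fingers":-0.7}]' 6
python3 -c "
from h import *
w()
f=grab('scene','16'); crop(f,'s16',170,120,120,110,5.4)"
```

```text
t: 18.02
eef_pos: [0.5072, 0.2704, 0.116]
ee_rot: [-3.141, -0.0, -1.222]
force: [2.9, -1.3, -2.2]
width: 0.0178
r 0.1217 ang pos 34.44 ang yaw 36.31 Frad 2.2 Fcw -2.3 Fz -2.2 Mz 0.11 z 0.116 wd 0.0178 t 18.02
t: 18.43
eef_pos: [0.434, 0.2649, 0.1158]
ee_rot: [3.141, -0.003, -1.833]
force: [1.7, -6.7, 1.2]
width: 0.0177
r 0.1216 ang pos 69.57 ang yaw 71.33 Frad 6.0 Fcw -3.4 Fz 1.2 Mz 0.05 z 0.1158 wd 0.0177 t 18.43
t: 18.85
eef_pos: [0.5072, 0.2707, 0.1159]
ee_rot: [3.141, 0.0, -1.21]
force: [-5.2, 4.8, 0.1]
width: 0.0177
t: 19.27
eef_pos: [0.5635, 0.3161, 0.1158]
ee_rot: [3.141, 0.002, -0.599]
force: [-8.7, 3.6, 1.8]
width: 0.0177
r 0.1218 ang pos -0.23 ang yaw 0.64 Frad -9.2 Fcw 1.9 Fz 1.8 Mz 0.02 z 0.1158 wd 0.0177 t 19.27
```

View pics/s16.png

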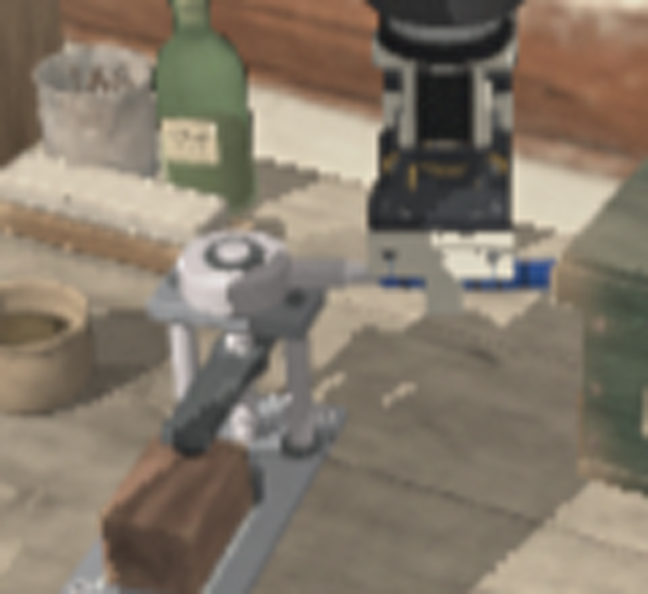

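```bash
python3 -m crank '[{"slide":[-0.0018,0.0292,0],"turn":[0,0,0.0194],"fingers":-0.7},{"slide":[-0.0071,0.058,0],"turn":[0,0,0.0389],"fingers":-0.7},{"slide":[-0.0159,0.086,0],"turn":[0,0,0.0583],"fingers":-0.7},{"slide":[-0.0281,0.1127,0],"turn":[0,0,0.0778],"fingers":-0.7},{"slide":[-0.0434,0.1377,0],"turn":[0,0,0.0972],"fingers":-0.7}]' 10
python3 -c "
from h import *
w()"
python3 -m crank '[{"slide":[-0.0018,0.0292,0],"turn":[0,0,0.0194],"fingers":-0.7},{"slide":[-0.0071,0.058,0],"turn":[0,0,0.0389],"fingers":-0.7},{"slide":[-0.0159,0.086,0],"turn":[0,0,0.0583],"fingers":-0.7}]'
python3 -c "
from h import *
w()"
python3 -m crank '[{"slide":[-0.0018,0.0292,0],"turn":[0,0,0.0194],"fingers":-0.7},{"slide":[-0.0071,0.058,0],"turn":[0,0,0.0389],"fingers":-0.7}]'
python3 -c "
from h import *
w()"
```

```text
t: 19.73
eef_pos: [0.5079, 0.2709, 0.116]
ee_rot: [-3.139, 0.0, -1.222]
force: [-0.5, 0.8, -0.4]
width: 0.0177
r 0.1215 ang pos 34.04 ang yaw 36.29 Frad -0.9 Fcw 0.2 Fz -0.4 Mz 0.16 z 0.116 wd 0.0177 t 19.73
t: 19.98
eef_pos: [0.464, 0.2622, 0.1162]
ee_rot: [-3.141, -0.001, -1.588]
force: [5.1, -4.1, -1.5]
width: 0.0175
r 0.1211 ang pos 55.3 ang yaw 57.29 Frad 4.0 Fcw -5.2 Fz -1.5 Mz 0.2 z 0.1162 wd 0.0175 t 19.98
t: 20.15
eef_pos: [0.4345, 0.2653, 0.1162]
ee_rot: [-3.141, -0.002, -1.833]
force: [3.0, -7.2, 2.4]
width: 0.0182
r 0.1211 ang pos 69.37 ang yaw 71.31 Frad 6.2 Fcw -4.8 Fz 2.4 Mz 0.13 z 0.1162 wd 0.0182 t 20.15
```

```bash
python3 -m crank '[{"slide":[-0.0018,-0.0292,0],"turn":[0,0,-0.0194],"fingers":-0.7},{"slide":[-0.0071,-0.058,0],"turn":[0,0,-0.0389],"fingers":-0.7},{"slide":[-0.0159,-0.086,0],"turn":[0,0,-0.0583],"fingers":-0.7},{"slide":[-0.0281,-0.1127,0],"turn":[0,0,-0.0778],"fingers":-0.7},{"slide":[-0.0434,-0.1377,0],"turn":[0,0,-0.0972],"fingers":-0.7}]'
python3 -m crank '[{"slide":[-0.0018,-0.0292,0],"turn":[0,0,-0.0194],"fingers":-0.7},{"slide":[-0.0071,-0.058,0],"turn":[0,0,-0.0389],"fingers":-0.7},{"slide":[-0.0159,-0.086,0],"turn":[0,0,-0.0583],"fingers":-0.7},{"slide":[-0.0281,-0.1127,0],"turn":[0,0,-0.0778],"fingers":-0.7},{"slide":[-0.0434,-0.1377,0],"turn":[0,0,-0.0972],"fingers":-0.7}]'
python3 -c "
from h import *
w()"
python3 -m crank '[{"slide":[-0.0018,0.0292,0],"turn":[0,0,0.0194],"fingers":-0.7},{"slide":[-0.0071,0.058,0],"turn":[0,0,0.0389],"fingers":-0.7},{"slide":[-0.0159,0.086,0],"turn":[0,0,0.0583],"fingers":-0.7}]'
python3 -c "
from h import *
w()"
python3 -m crank '[{"slide":[-0.0018,0.0292,0],"turn":[0,0,0.0194],"fingers":-0.7},{"slide":[-0.0071,0.058,0],"turn":[0,0,0.0389],"fingers":-0.7}]'
python3 -c "
from h import *
w()"
python3 -m crank '[{"slide":[-0.0018,0.0292,0],"turn":[0,0,0.0194],"fingers":-0.7},{"slide":[-0.0071,0.058,0],"turn":[0,0,0.0389],"fingers":-0.7},{"slide":[-0.0159,0.086,0],"turn":[0,0,0.0583],"fingers":-0.7}]'
python3 -c "
from h import *
w()"
```

```text
t: 20.57
eef_pos: [0.5075, 0.2713, 0.1163]
ee_rot: [-3.141, 0.001, -1.21]
force: [-5.0, 6.2, 1.5]
width: 0.0176
t: 20.98
eef_pos: [0.5633, 0.3167, 0.1162]
ee_rot: [-3.141, 0.002, -0.599]
force: [-10.4, 6.7, 3.7]
width: 0.0178
r 0.1214 ang pos -0.39 ang yaw 0.63 Frad -12.3 Fcw 0.3 Fz 3.7 Mz 0.09 z 0.1162 wd 0.0178 t 20.98
t: 21.23
eef_pos: [0.5341, 0.2857, 0.116]
ee_rot: [-3.138, 0.001, -0.976]
force: [-3.1, 2.0, 0.4]
width: 0.0179
r 0.1214 ang pos 19.81 ang yaw 22.24 Frad -3.4 Fcw 1.4 Fz 0.4 Mz 0.15 z 0.116 wd 0.0179 t 21.23
t: 21.4
eef_pos: [0.5082, 0.2713, 0.1163]
ee_rot: [-3.139, 0.001, -1.221]
force: [-1.3, 1.5, 2.3]
width: 0.0176
r 0.1212 ang pos 33.83 ang yaw 36.28 Frad -1.8 Fcw 0.7 Fz 2.3 Mz 0.15 z 0.1163 wd 0.0176 t 21.4
t: 21.65
eef_pos: [0.4643, 0.2624, 0.1164]
ee_rot: [-3.14, -0.001, -1.588]
force: [5.4, -3.8, 0.6]
width: 0.0176
r 0.1209 ang pos 55.18 ang yaw 57.29 Frad 3.7 Fcw -5.5 Fz 0.6 Mz 0.08 z 0.1164 wd 0.0176 t 21.65
```

```bash
python3 -m crank '[{"slide":[-0.0018,0.0292,0],"turn":[0,0,0.0194],"fingers":-0.7},{"slide":[-0.0071,0.058,0],"turn":[0,0,0.0389],"fingers":-0.7},{"slide":[-0.0071,0.058,0],"turn":[0,0,0.0389],"fingers":-0.7}]'
python3 -c "
from h import *
w()"
python3 -m crank '[{"slide":[-0.0018,-0.0292,0],"turn":[0,0,-0.0194],"fingers":-0.7},{"slide":[-0.0071,-0.058,0],"turn":[0,0,-0.0389],"fingers":-0.7},{"slide":[-0.0159,-0.086,0],"turn":[0,0,-0.0583],"fingers":-0.7},{"slide":[-0.0281,-0.1127,0],"turn":[0,0,-0.0778],"fingers":-0.7},{"slide":[-0.0434,-0.1377,0],"turn":[0,0,-0.0972],"fingers":-0.7}]'
python3 -m crank '[{"slide":[-0.0018,-0.0292,0],"turn":[0,0,-0.0194],"fingers":-0.7},{"slide":[-0.0071,-0.058,0],"turn":[0,0,-0.0389],"fingers":-0.7},{"slide":[-0.0159,-0.086,0],"turn":[0,0,-0.0583],"fingers":-0.7},{"slide":[-0.0281,-0.1127,0],"turn":[0,0,-0.0778],"fingers":-0.7},{"slide":[-0.0434,-0.1377,0],"turn":[0,0,-0.0972],"fingers":-0.7}]'
python3 -c "
from h import *
w()
f=grab('scene','17'); crop(f,'s17',170,160,60,80,9)"
```

```text
t: 21.9
eef_pos: [0.4334, 0.2658, 0.1164]
ee_rot: [3.142, -0.002, -1.835]
force: [0.0, -7.0, 3.9]
width: 0.0179
r 0.1209 ang pos 69.93 ang yaw 71.41 Frad 6.7 Fcw -1.9 Fz 3.9 Mz 0.06 z 0.1164 wd 0.0179 t 21.9
t: 22.32
eef_pos: [0.5079, 0.2716, 0.1164]
ee_rot: [-3.141, 0.001, -1.209]
force: [-6.2, 7.7, 2.1]
width: 0.0175
t: 22.73
eef_pos: [0.5633, 0.3168, 0.1163]
ee_rot: [-3.141, 0.002, -0.598]
force: [-13.8, 4.5, 5.9]
width: 0.0179
r 0.1212 ang pos -0.46 ang yaw 0.57 Frad -14.0 Fcw 4.0 Fz 5.9 Mz 0.07 z 0.1163 wd 0.0179 t 22.73
```

View pics/s17.png

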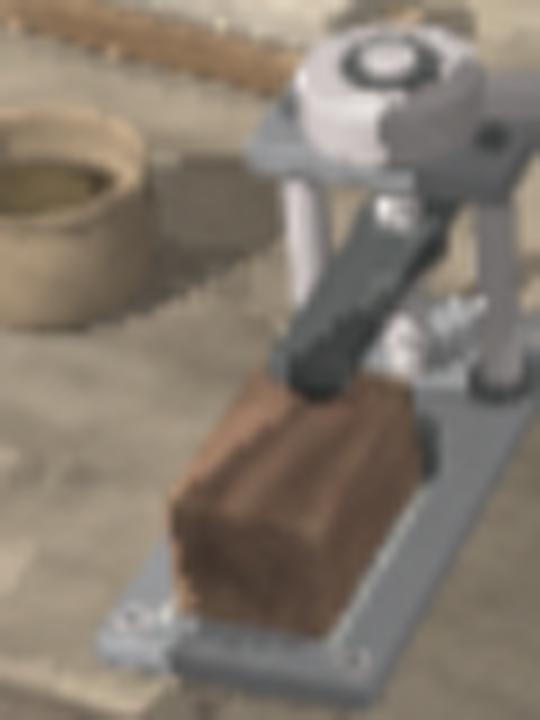

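Run:
```python
from h import *
def strap(z,col): return [(cl(-.095,-.015,z),cl(-.095,.015,z),col),(cl(-.095,-.015,z),cl(-.04,-.015,z),col),(cl(-.095,.015,z),cl(-.04,.015,z),col)]
overlay("scene","pics/scene17.png","o17",190,180,50,50,12,strap(.0805,(0,255,255))+strap(.0855,(0,0,255)))
overlay("scene","pics/scene12.png","o12",190,180,50,50,12,strap(.0965,(0,255,255))+strap(.0915,(0,0,255)))
a=cv2.imread("pics/o17.png");b=cv2.imread("pics/o12.png"); cv2.imwrite("pics/o_strap.png",cv2.resize(np.hstack([b,a]),(800,400)))
# match strap end patch vertical shift between frames 12, 15, 16, 17
g={k:cv2.cvtColor(cv2.imread(f"pics/scene{k}.png"),cv2.COLOR_BGR2GRAY).astype(np.float32) for k in (12,15,16,17)}
print(proj("scene",cl(-.095,0,.0965)),proj("scene",cl(-.095,0,.0805)))
```

```text
[202.7619 196.1328] [203.1369 200.4378]
```

View pics/o_strap.png

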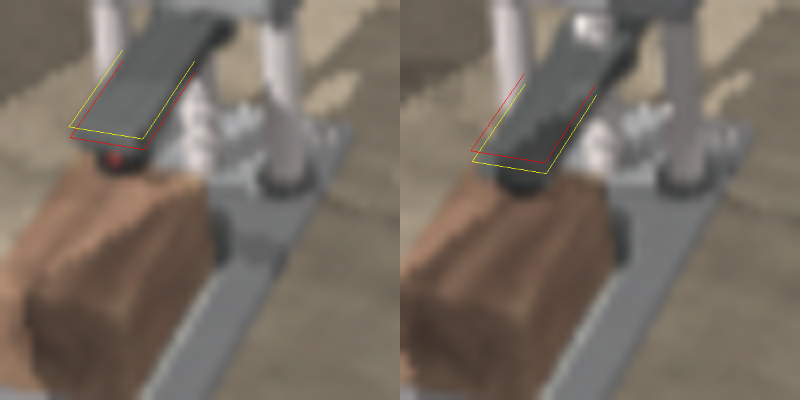

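```bash
python3 -m crank '[{"slide":[0,-0.004,0],"turn":[0,0,-0.002],"fingers":-0.7},{"slide":[0,-0.006,0],"turn":[0,0,-0.003],"fingers":-0.7},{"slide":[0,-0.006,0],"turn":[0,0,-0.003],"fingers":-0.7}]'
python3 -c "
from h import *
w()"
```

```text
t: 23.03
eef_pos: [0.5635, 0.3162, 0.1156]
ee_rot: [3.136, 0.002, -0.585]
force: [-10.6, -3.1, 7.3]
width: 0.0179
r 0.1217 ang pos -0.26 ang yaw -0.17 Frad -7.1 Fcw 8.5 Fz 7.3 Mz -0.09 z 0.1156 wd 0.0179 t 23.03
```

```bash
python3 -m crank '[{"slide":[0,0,0],"turn":[0,0,0],"fingers":-0.2},{"slide":[0,0,0],"turn":[0,0,0],"fingers":-0.1},{"slide":[0,0,0],"turn":[0,0,0],"fingers":-0.1}]'
python3 -m crank '[{"slide":[0,0,-0.04],"turn":[0,0,0],"fingers":-0.1},{"slide":[0,0,-0.1],"turn":[0,0,0],"fingers":-0.1},{"slide":[0,0,-0.17],"turn":[0,0,0],"fingers":-0.1},{"slide":[0,0,-0.24],"turn":[0,0,0],"fingers":-0.1},{"slide":[0,0,-0.28],"turn":[0,0,0],"fingers":-0.1}]'
python3 -c "
from h import *
w()
plan([.44,.1,.28],-54)
f=grab('scene','18'); crop(f,'s18',170,120,130,110,5.4)
e1,e2,d,c=handle(f,'scene'); print([onz('scene',*e,.131) for e in(e1,e2)])"
```

```text
t: 23.28
eef_pos: [0.5665, 0.3181, 0.1162]
ee_rot: [-3.14, -0.0, -0.585]
force: [1.0, 0.6, -0.0]
width: 0.0324
t: 23.7
eef_pos: [0.5675, 0.3184, 0.2607]
ee_rot: [-3.136, -0.002, -0.585]
force: [0.5, 1.2, 0.2]
width: 0.0395
r 0.124 ang pos -2.14 ang yaw -0.17 Frad -0.2 Fcw -1.3 Fz 0.2 Mz 0.02 z 0.2607 wd 0.0395 t 23.7
slide [ 0.0287  0.505  -0.0387] turn z 0.0569 rows 6.082780273741865 2.8586296556251036 | now [0.5675 0.3184 0.2607] [-179.6974   -0.139   -33.5322] F [0.5313 1.1685 0.2209] w 0.0395 t 23.7
[array([0.6162, 0.2887, 0.131 ]), array([0.5867, 0.3078, 0.131 ])]
```

View pics/s18.png

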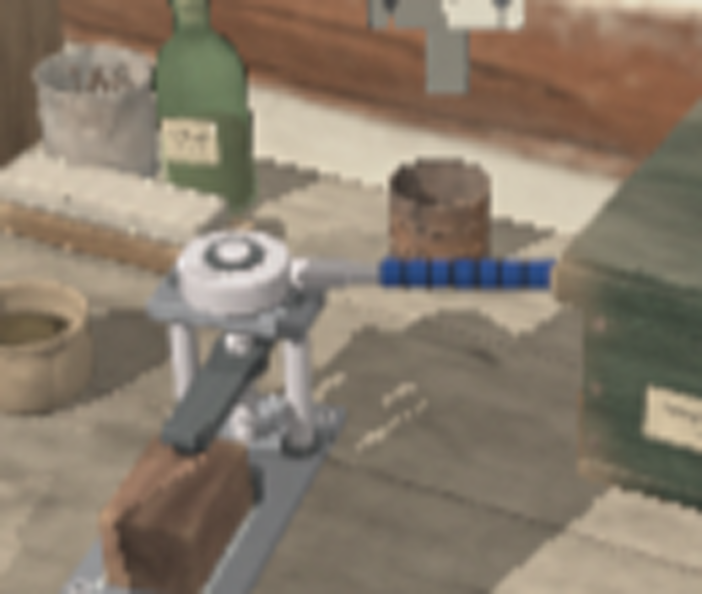

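Run:
```python
from h import *
a=cv2.imread("pics/scene0.png");b=cv2.imread("pics/scene18.png")
for nm,(x,y,w_,h_) in dict(padlock=(322,230,36,22),tin=(350,265,38,30),pot=(158,168,26,30)).items():
    d=cv2.absdiff(a[y:y+h_,x:x+w_],b[y:y+h_,x:x+w_]).max(2); s,_=cv2.phaseCorrelate(*[cv2.cvtColor(i[y:y+h_,x:x+w_],cv2.COLOR_BGR2GRAY).astype(np.float64) for i in(a,b)])
    print(nm,"mean diff",d.mean().round(1),"shift px",s)
cv2.imwrite("pics/cmp.png",np.hstack([cv2.resize(i[160:300,150:400],None,fx=1.6,fy=1.6) for i in(a,b)]))
```

```text
padlock mean diff 2.3 shift px (0.1993449403300005, 0.13418721554167057)
tin mean diff 1.1 shift px (-0.03797085737816985, 0.04715369603968966)
pot mean diff 2.3 shift px (0.2500780884879834, 0.10380359117770688)
```

View pics/cmp.png

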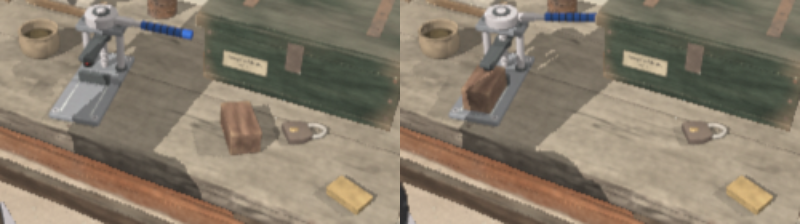

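```bash
python3 -m crank '[{"slide":[0,0,0],"turn":[0,0,0],"fingers":-0.1},{"slide":[0,0,0],"turn":[0,0,0],"fingers":-0.1}]'; python3 -c "
from station import *
print(job_done())"
```

```text
t: 23.92
eef_pos: [0.5661, 0.3179, 0.256]
ee_rot: [-3.14, 0.0, -0.586]
force: [0.1, -0.0, -1.1]
width: 0.0393
the job is handed in; nothing more can be done
None
```

I handed the job in at about 24 s. The oak block is seated in the clamp, the clamp is tightened, and the wrench is back at its rest.

**Block:** I set it on the base plate and pushed it against the stop, where I felt about 10 N. My first placing sat roughly 2 mm off centre towards one white line. I re-gripped it, centred it and pushed it against the stop again. Both white lines then showed in the pictures, parallel to the block.

**Clamp:** I gave five clockwise strokes, the first about 50° and the rest about 70°.
- The strap end came down about 16 mm and lines up with full screw travel in the scene view. The pad is on the block and its red stem is hidden.
- I could not read the screw or pad joints. The wrench force readings did not clearly show the click-over at the end, so full tightness rests on the strap height and the stroke count.

**Wrench:** I swung it back until it pressed against its rest stop at about 8.5 N, then released it. In the last picture the handle lies at -33°; rest is -33.7°.

**Bystanders:** The grease pot, padlock and match tin show less than 0.3 px of shift against the first picture. That check used the scene camera only; I took no final top view. The gripper was about 0.12 m above the handle and touching nothing.

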